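Check a spring balance with its set of weights and put the set away

ROBOT

A 6-joint arm with a two-finger parallel gripper is mounted at the origin on a cart in front of the work surface, level with it; the furniture and walls round the work are solid. World frame = base frame: x ahead of the robot, y to its left, z up, the work surface at z = 0. Lengths are in m, angles in rad, forces in N, time in s.
With the tool pointing down it reaches from about 0.375 to 0.975 m from the base axis. Payload 3.8 kg.
Tool frame: the origin (TCP) lies at the very end of the fingers, on their centre line; the grasp point (between the pads) lies 19 mm behind it; y points along the fingers, x is the direction in which the jaws open and shut, and the axes are right-handed (so a half turn about y gives the same grasp; the last joint's range is limited). The gripper opens to 85 mm and grips with 20 to 120 N. Pads are 22 mm wide; open, the fingers measure 114 mm over their backs; the gripper's body (76 mm by 85 mm) begins 54 mm behind the grasp point. The pads swing forward as they close: fully open they stand 13 mm farther back than shut.
Start: joints at [-1.289, 0.264, 1.604, -0, 1.274, -0.037], TCP at [0.212, -0.641, 0.202] pointing down, gripper open.
Joint ranges: [-2.63, 2.63], [-0.94, 2.18], [0.31, 2.57], [-1.31, 4.45], [0, 2.66], [-2.55, 2.55]. Speed limits (rad/s): [2.57, 2.57, 3.14, 3.14, 3.14, 3.14].

INTERFACE

Orientations are given as a rotation vector (axis times angle).
In Python, from workcell import bot, cams gives the robot as it stands.
- The arm moves only by the tool play_rows, never from a script. Its argument "motion" is a list of rows, each a list of 2 entries, a list of its own where there are three numbers: the shift along the world's x, y, z normalised to -1 to 1, where 1 is 400 mm, then the turn, a rotation vector about the world's x, y, z normalised to -1 to 1, where 1 is pi/4 rad. In form: [[[tx, ty, tz], [ax, ay, az]], ...]. A call has 1 to 10 rows; each row is the pose to reach, as a shift and turn from the pose commanded when the call began; what a row does not reach only later rows make up. A row lasts 1/8 s, in which the tool goes at most 62.5 mm and 10.7 degrees, less where a joint would pass 70% of its speed; a pose out of reach is approached as far as the arm can. A call with a number of a shift or a turn outside -1 to 1 is refused whole. A call with a gripper value outside its range is refused whole. "gripper" is the closure, from 0 (fully open) to 1 (shut), set as the call begins (left out, the last holds). The fingers move at their own pace and stop on an object; "squeeze" is the grip in N (left out, the last holds). Time passes only in rows, so rows that repeat a pose let the fingers close. It gives the time, the measured TCP pose, the force and the opening at its end, in the units of the state.
- bot.read_state(): the state, without advancing time (a new reading comes with each control period).
- cams.read_camera(name): name is "scene" or "top" or "wrist"; returns (picture, depth): 480x640x3 uint8, red, green, blue; 480x640 float32, m along the optical axis (not along the pixel's ray), 0 where there is no reading.
- cams.calibration(name): a dict with "mtx" (3x3 intrinsics, pixels), "k1" (the pictures are not rectified: a ray, as slopes to the right and down, at radius r is drawn at 1 + k1 r^2 times it, then the intrinsics apply), "R" (3x3) and "t" (3): a world point X has camera coordinates R X + t; the wrist camera has in their place "tool_from_camera" (4x4, takes a point from camera to tool coordinates, whose origin is the TCP and whose axes are the tool frame's). Camera axes: x right, y down, z forward; pixel columns grow to the right and rows downward; lengths in m; the calibration is good to about 2 mm. A picture is of the moment at which its call begins: read the wrist's pose just before it. calibration takes no time and is no camera call.
- bot.finish_job(): hands the job in, once; it reports no verdict.
Trained networks look in the newest picture that a camera, given by its name, has taken for a name from the list of things; names that differ only in an ending like _2 or _b are one class to them, and where a whole thing is asked for, a point or a joint stands for the part that bears it (a point fixed in the world has none). Each returns a list of dicts, best first, with "conf" (0 to 1); they miss things now and then, are a little off and sometimes report something else, mostly with a low value. They report only what shows in the picture. A call takes as long as a camera call. They do not tell look-alikes from the thing itself.
- cams.recognise(camera, label): "xyz" ([x, y, z] in m, in the coordinates of the camera as it stood for that picture, good to about 4 mm: the middle of the surface that is visible of it).
- cams.regions_of(camera, label): "mask" (480x640 bool, what is visible of it).
- cams.mark_of(camera, label): "xyz" ([x, y, z] in m, in the coordinates of the camera as it stood for that picture, good to about 4 mm: a listed point, or the origin of a listed thing).
The state is a dict: "time": time; "q": joint angles; "joint_vel": joint speeds; "joint_torque": joint torques, N m; "tool_pos": TCP position; "tcp_rot": TCP orientation; "wrist_force": force on the tool from outside, world axes, zero at the start; "torque": the same for the moment, N m; "width": opening from 0.0 (shut) to 1.0 (fully open).
Only numpy, scipy, OpenCV 4.12 (cv2) and the standard library are available. Lean on these libraries where they do the work, as an engineer would, in place of code of your own. Each camera call takes 0.05 s, during which the arm holds its last target.

TASK

Check the spring balance with the bar weights that are out on the worktop (not all four of the set need be there), in rising order, shortest first: hang each one alone by its bail in the crook of the sprung hook, let go and leave it there for about five seconds after it has come to rest, so that it can be read. Then take it off and lay it flat, fully down, in the pocket of the wooden block that matches its length. At the end the hook must be empty, and the beaker, dish and timer must be left where they are.

Things in the scene. Friction and masses are not known exactly. Their poses are not given: they have to be found in the camera images.
- weight_1: check weight 1, shortest of the set (may be absent), loose on the worktop left of the balance: flat steel bar 56 mm long (own y) x 40 wide (own x) x 14 thick, about 120 g (+-10 %), with a wire bail and a black grip block standing on its middle. Origin: centre of the bar's underside; z up; a half turn changes nothing
- grip_1 (a point): centre of weight 1's black grip block, 95 mm above its origin: 22 mm (own y) x 18 mm (own x), from 82 to 108 mm above the underside; pinch it from above along own y. The neck below it is 9 mm thick
- eye_1 (a point): underside of the peak of weight 1's bail, 69 mm above its origin: the point that the hook carries; axes as the weight. The bail is 6 mm wire in the own y-z plane: posts at y = +-20 mm rise to 58 mm and slope up to the peak in the middle, so its window is 34 mm wide and open along own x
- pocket_1 (a point): centre of the floor of weight 1's pocket in the wooden block, 46 mm (own x) x 62 mm (own y), 10 mm deep: 3 mm free all round the bar. The weight's origin comes here, its y axis along the pocket's, either way round; z up
- weight_2: check weight 2, second-shortest of the set (may be absent), loose on the worktop left of the balance: flat steel bar 74 mm long (own y) x 40 wide (own x) x 14 thick, about 180 g (+-10 %), with a wire bail and a black grip block standing on its middle. Origin: centre of the bar's underside; z up; a half turn changes nothing
- grip_2 (a point): centre of weight 2's black grip block, 95 mm above its origin: 22 mm (own y) x 18 mm (own x), from 82 to 108 mm above the underside; pinch it from above along own y. The neck below it is 9 mm thick
- eye_2 (a point): underside of the peak of weight 2's bail, 69 mm above its origin: the point that the hook carries; axes as the weight. The bail is 6 mm wire in the own y-z plane: posts at y = +-20 mm rise to 58 mm and slope up to the peak in the middle, so its window is 34 mm wide and open along own x
- pocket_2 (a point): centre of the floor of weight 2's pocket in the wooden block, 46 mm (own x) x 80 mm (own y), 10 mm deep: 3 mm free all round the bar. The weight's origin comes here, its y axis along the pocket's, either way round; z up
- weight_3: check weight 3, second-longest of the set (may be absent), loose on the worktop left of the balance: flat steel bar 92 mm long (own y) x 40 wide (own x) x 14 thick, about 240 g (+-10 %), with a wire bail and a black grip block standing on its middle. Origin: centre of the bar's underside; z up; a half turn changes nothing
- grip_3 (a point): centre of weight 3's black grip block, 95 mm above its origin: 22 mm (own y) x 18 mm (own x), from 82 to 108 mm above the underside; pinch it from above along own y. The neck below it is 9 mm thick
- eye_3 (a point): underside of the peak of weight 3's bail, 69 mm above its origin: the point that the hook carries; axes as the weight. The bail is 6 mm wire in the own y-z plane: posts at y = +-20 mm rise to 58 mm and slope up to the peak in the middle, so its window is 34 mm wide and open along own x
- pocket_3 (a point): centre of the floor of weight 3's pocket in the wooden block, 46 mm (own x) x 98 mm (own y), 10 mm deep: 3 mm free all round the bar. The weight's origin comes here, its y axis along the pocket's, either way round; z up
- weight_4: check weight 4, longest of the set (may be absent), loose on the worktop left of the balance: flat steel bar 110 mm long (own y) x 40 wide (own x) x 14 thick, about 300 g (+-10 %), with a wire bail and a black grip block standing on its middle. Origin: centre of the bar's underside; z up; a half turn changes nothing
- grip_4 (a point): centre of weight 4's black grip block, 95 mm above its origin: 22 mm (own y) x 18 mm (own x), from 82 to 108 mm above the underside; pinch it from above along own y. The neck below it is 9 mm thick
- eye_4 (a point): underside of the peak of weight 4's bail, 69 mm above its origin: the point that the hook carries; axes as the weight. The bail is 6 mm wire in the own y-z plane: posts at y = +-20 mm rise to 58 mm and slope up to the peak in the middle, so its window is 34 mm wide and open along own x
- pocket_4 (a point): centre of the floor of weight 4's pocket in the wooden block, 46 mm (own x) x 116 mm (own y), 10 mm deep: 3 mm free all round the bar. The weight's origin comes here, its y axis along the pocket's, either way round; z up
- hook_seat (a point): top of the wire at the bottom of the crook of the sprung hook, 153 mm above the worktop when unloaded; moves with the hook. The 6 mm wire runs along own x from the column (front face 90 mm away in +x; column 44 mm wide, 0.25 m high) towards the robot; behind the seat it rises to 20 mm above it, 25 mm away. A bail at rest has its eye within about 6 mm of this point
- hook_tip (a point): the upturned tip of the hook's wire, its top 20 mm above the seat and 18 mm from it in the hook's own -x, nearest the robot. Pass the bail over it along own +x, the weight's y axis along the hook's, then lower it into the crook; it comes off the same way back. The balance may stand a little turned
- balance_hook (a joint): dip of the sprung hook, m: 0 unloaded (top stop), grows downward to 0.05 (bottom stop). Spring 120 N/m, its preload about carries the hook itself: m kg dips it by about 9.81 m/120 (9 to 27 mm); after release it bobs for a second or two
- block: wooden storage block, fixed, 232 mm (own x) x 132 mm (own y) x 20 mm high, right of the balance, with four pockets across it, shortest at own -x to longest at own +x, 56 mm apart; origin at the centre of its underside
- beaker: bystander: glass beaker 81 x 75 x 95 mm high behind the weights; origin at the centre of its foot
- dish: bystander: petri dish 80 mm across, 17 mm high, near the front edge; origin at the centre of its foot
- timer: bystander: bench timer 72 x 62 x 20 mm, right of the block; origin at the centre of its underside
Not all that is in view belongs to the job. What is shaped like the weight_4 but pink is not meant.

How it is judged:
By the outcome, as a careful person would: the job done as asked, in the order asked, and still so for the second after the job is handed in, with the robot touching nothing.
Of weight_1, weight_2, weight_3, weight_4 only 2 to 3 are there at a start; the rules pass over those that are not, and their reading is None.
At some moment in a run one of weight_1, weight_2, weight_3, weight_4 may be knocked a few centimetres aside while the robot is not near it.
It also fails if it takes over 210 s, if anything falls off the work surface, if the arm or the gripper's body presses on something with over 40 N, if the wrist force passes 120 N, or if a joint passes its speed limit or range.

## Working session

There is one attempt and no reset: what is moved stays moved. The work goes in short steps, Python scripts to look and compute and a tool call to move; the robot and the scene stay as the last step left them, time stands still between calls to the robot, and variables do not carry over. Pictures are saved under pics/ and viewed, and the job is handed in when it is done.

Besides the shell and the picture viewer there is one more tool, called after "Call:" by a JSON object that holds its "method" and its "body", one argument or row to a line. play_rows: Moves the arm, as the interface text tells. Its arguments: {"type":"object","properties":{"motion":{"type":"array","items":{"type":"array"}},"gripper":{"type":"number"},"squeeze":{"type":"number"}},"required":["motion"]}

```bash
ls -la; mkdir -p pics; cat > h.py <<'E'
import numpy as np, cv2
from workcell import bot, cams
from scipy.spatial.transform import Rotation as Ro
def w_from_c(name,p,st=None):
    c=cams.calibration(name); p=np.asarray(p,float)
    if name=='wrist':
        T=np.array(c['tool_from_camera']); st=st or bot.read_state()
        q=p@T[:3,:3].T+T[:3,3]
        return q@Ro.from_rotvec(st['tcp_rot']).as_matrix().T+np.array(st['tool_pos'])
    return (p-np.array(c['t']))@np.array(c['R'])
def rays(name):
    c=cams.calibration(name);K=np.array(c['mtx']);
    u,v=np.meshgrid(np.arange(640),np.arange(480))
    d=np.array([c['k1'],0,0,0,0],float)
    pts=np.stack([u.ravel(),v.ravel()],1).astype(np.float64).reshape(-1,1,2)
    return cv2.undistortPoints(pts,K,d).reshape(480,640,2)
def cloud(name,depth,st=None):
    r=rays(name); P=np.dstack([r[...,0]*depth,r[...,1]*depth,depth])
    W=w_from_c(name,P.reshape(-1,3),st).reshape(480,640,3); W[depth<=0]=np.nan
    return W
def proj(name,X,st=None):
    c=cams.calibration(name);K=np.array(c['mtx']);X=np.atleast_2d(X)
    if name=='wrist':
        T=np.array(c['tool_from_camera']); st=st or bot.read_state()
        q=(X-np.array(st['tool_pos']))@Ro.from_rotvec(st['tcp_rot']).as_matrix()
        C=(q-T[:3,3])@T[:3,:3]
    else: C=X@np.array(c['R']).T+np.array(c['t'])
    s=C[:,:2]/C[:,2:]; r2=(s**2).sum(1,keepdims=True); s=s*(1+c['k1']*r2)
    return s@K[:2,:2].T+K[:2,2]
def save(n,img): cv2.imwrite('pics/'+n+'.png',img[...,::-1])
E
python3 - <<'E'
from h import *
print(bot.read_state())
for n in ['scene','top','wrist']:
    im,d=cams.read_camera(n); save(n+'0',im); np.savez('/tmp/%s0.npz'%n,im=im,d=d)
    print(n,cams.calibration(n))
E
```

```text
total 12
drwxr-xr-x  3 agent agent 4096 Dec  6 10:00 .
drwxr-xr-x 23 root  root  4096 Dec  6 10:00 ..
drwxr-xr-x  2 agent agent 4096 Dec  6 10:00 pics
{'time': 0.0, 'q': array([-1.28889007e+00,  2.64749182e-01,  1.60534256e+00,  8.07393890e-06,
        1.27368546e+00, -3.69090858e-02]), 'joint_vel': array([ 1.23120632e-05,  2.73766519e-04, -1.89384819e-04,  2.51116356e-04,
       -5.07994172e-04,  8.69512898e-05]), 'joint_torque': array([-6.86579206e-04, -5.15110874e+01, -3.67313111e+01, -2.36911492e-04,
        1.27741348e-02, -3.58140483e-06]), 'tool_pos': array([ 0.21135335, -0.64024403,  0.20108173]), 'tcp_rot': array([-1.34193479,  0.972442  , -0.96959617]), 'wrist_force': array([ 0.42590278,  0.09577783, -0.08863759]), 'torque': array([ 0.00766576,  0.01216084, -0.04848717]), 'width': 0.9998303598944617}
scene {'mtx': array([[619.33273196,   0.        , 318.87274687],
       [  0.        , 619.33273196, 236.66938363],
       [  0.        ,   0.        ,   1.        ]]), 'k1': -0.05358530767828099, 'R': array([[-0.5552218 , -0.83145587,  0.02024587],
       [-0.54474661,  0.3451
[... 377 characters left out ...]
0.99194032, -0.01162946, -0.12617114],
       [ 0.12635792, -0.01703761, -0.99183839]]), 't': array([-0.04018149,  0.54284203,  1.46963418])}
wrist {'mtx': array([[382.45365042,   0.        , 318.46568748],
       [  0.        , 382.45365042, 243.31445617],
       [  0.        ,   0.        ,   1.        ]]), 'k1': -0.07256567319955394, 'tool_from_camera': array([[ 9.99999950e-01,  2.65599213e-04,  1.69154093e-04,
        -6.39874411e-04],
       [-8.54878181e-05, -2.88021218e-01,  9.57624024e-01,
        -1.70927843e-01],
       [ 3.03064155e-04, -9.57623991e-01, -2.88021181e-01,
         7.21852332e-02],
       [ 0.00000000e+00,  0.00000000e+00,  0.00000000e+00,
         1.00000000e+00]])}
```

View pics/top0.png

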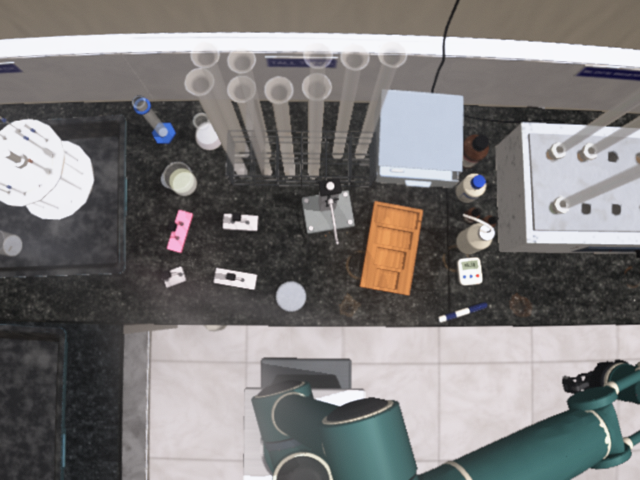

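View pics/scene0.png

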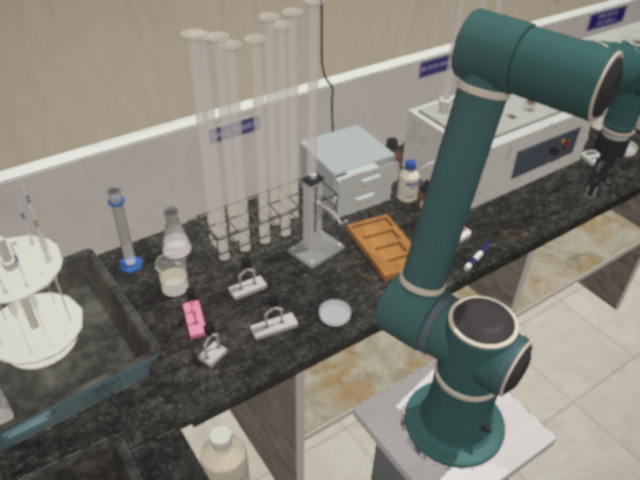

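View pics/wrist0.png

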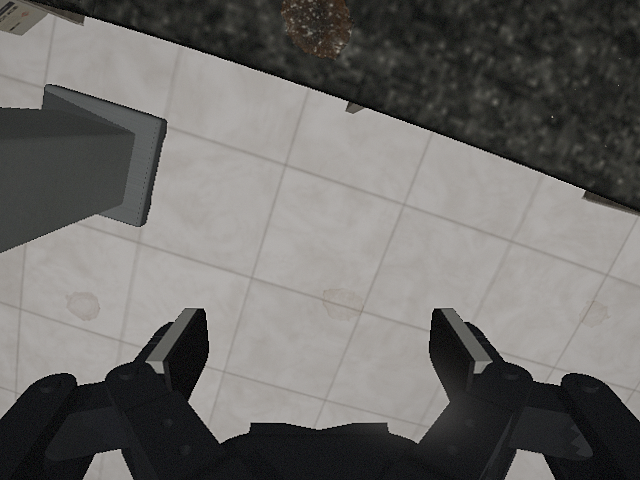

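Top picture: three steel weights at (175,276), (240,221) and (235,279). The pink look-alike is at (180,231), the balance with its hook at (330,210), the block at (392,247), the dish at (291,296) and the timer at (470,271). Next I measure them.

```bash
python3 - <<'E'
from h import *
z=np.load('/tmp/top0.npz'); im,d=z['im'],z['d']; W=cloud('top',d)
hsv=cv2.cvtColor(im,cv2.COLOR_RGB2HSV)
print('table z',np.nanmedian(W[300:315,150:260,2]))
for nm,(u,v) in dict(A=(175,276),B=(240,221),C=(235,279),pink=(180,231)).items():
    s=np.s_[v-30:v+30,u-35:u+35]; P=W[s].reshape(-1,3)
    m=(P[:,2]>0.008)&(P[:,2]<0.022)
    mm=np.zeros(m.shape,np.uint8); mm[m]=1; mm=mm.reshape(60,70)
    n,l,stt,c=cv2.connectedComponentsWithStats(mm)
    k=l[30,35] or 1+np.argmax(stt[1:,4])
    Q=P[(l==k).ravel()]; r=cv2.minAreaRect((Q[:,:2]*1000).astype(np.float32))
    print(nm,'rect c,size,ang',r,len(Q))
    m=(P[:,2]>0.09)&(P[:,2]<0.12); print('  grip top', P[m].mean(0) if m.any() else None, m.sum())
# block
for nm,(u,v) in dict(block=(392,247)).items():
    s=np.s_[v-55:v+55,u-40:u+42]; P=W[s].reshape(-1,3)
    m=(P[:,2]>0.015)&(P[:,2]<0.026)
    mm=m.astype(np.uint8).reshape(110,82); n,l,stt,c=cv2.connectedComponentsWithStats(mm)
    k=1+np.argmax(stt[1:,4]); Q=P[(l==k).ravel()]; print(nm,cv2.minAreaRect((Q[:,:2]*1000).astype(np.float32)),np.median(Q[:,2]))
    big=cv2.resize(im[s],None,fx=6,fy=6,interpolation=cv2.INTER_CUBIC); save('block0',big)
s=np.s_[170:245,290:370]; save('hook0',cv2.resize(im[s],None,fx=8,fy=8,interpolation=cv2.INTER_CUBIC))
P=W[s]; 
for v in range(205,245,2):
    row=W[v,325:345]; k=np.nanargmax(row[:,2]); print(v,325+k,row[k].round(4))
z=np.load('/tmp/scene0.npz'); im=z['im']
save('crop_s',cv2.resize(im[240:380,150:370],None,fx=3.5,fy=3.5,interpolation=cv2.INTER_CUBIC))
E
```

```text
table z 0.0002771784284539652
A rect c,size,ang ((438.2300109863281, 349.0641174316406), (41.47808837890625, 57.75465774536133), 23.652795791625977) 223
  grip top [0.43900439 0.34756871 0.10477191] 81
B rect c,size,ang ((589.0540161132812, 176.94789123535156), (93.7415542602539, 41.476924896240234), 88.31244659423828) 408
  grip top [0.58813879 0.17565898 0.1057721 ] 73
C rect c,size,ang ((437.8037414550781, 185.99588012695312), (112.66301727294922, 40.66847610473633), 81.80426788330078) 507
  grip top [0.43754541 0.1855634  0.10733149] 71
pink rect c,size,ang ((564.0110473632812, 338.469482421875), (44.73292541503906, 110.87480926513672), 73.27135467529297) 525
  grip top [0.56333011 0.33724532 0.10520368] 68
block ((524.8914794921875, -230.03469848632812), (134.06161499023438, 234.22044372558594), 80.15828704833984) 0.020556716580802367
205 330 [ 0.6071 -0.0589  0.1754]
207 331 [ 0.6029 -0.0615  0.1722]
209 332 [ 0.5977 -0.0638  0.174 ]
211 331 [ 0.5925 -0.0614  0.1755]
213 332 [ 0.5878 -0.0639  0.1746]
215 332 [ 0.5828 -0.0639  0.1756]
217 334 [ 0.5782 -0.0687  0.1744]
219 333 [ 0.5733 -0.0663  0.1745]
221 334 [ 0.569  -0.0689  0.1713]
223 334 [ 0.5636 -0.0688  0.175 ]
225 335 [ 0.5586 -0.0711  0.1761]
227 335 [ 0.5543 -0.0713  0.1729]
229 335 [ 0.5497 -0.0714  0.171 ]
231 334 [ 0.5456 -0.0693  0.1656]
233 335 [ 0.5417 -0.072   0.1594]
235 335 [ 0.537  -0.0721  0.1577]
237 335 [ 0.5317 -0.072   0.1609]
239 336 [ 0.5264 -0.0743  0.1648]
241 337 [ 0.5207 -0.0763  0.172 ]
243 337 [ 0.5158 -0.0763  0.173 ]
```

```bash
python3 - <<'E'
from h import *
for cam in ['top','scene']:
    cams.read_camera(cam)
    for l in ['weight_1','grip_1','eye_1','pocket_1','pocket_2','pocket_3','pocket_4','hook_seat','hook_tip','block','balance_hook','dish','beaker','timer']:
        for o in cams.mark_of(cam,l)[:5]: print(cam,l,round(o['conf'],2),w_from_c(cam,o['xyz']).round(4))
E
```

```text
top weight_1 0.94 [0.5863 0.1762 0.0019]
top weight_1 0.82 [0.4365 0.1901 0.0024]
top weight_1 0.76 [ 0.5642  0.3414 -0.0011]
top weight_1 0.64 [ 0.4407  0.3519 -0.0005]
top grip_1 0.86 [0.4408 0.3504 0.0939]
top grip_1 0.69 [0.5901 0.1762 0.0967]
top grip_1 0.67 [0.5609 0.3358 0.0937]
top grip_1 0.61 [0.4365 0.1841 0.0956]
top eye_1 0.84 [0.5888 0.1778 0.0714]
top eye_1 0.8 [0.5679 0.3397 0.0715]
top eye_1 0.61 [0.4433 0.3517 0.0694]
top eye_1 0.58 [0.4352 0.1858 0.0699]
top pocket_1 0.82 [ 0.6062 -0.2454  0.0121]
top pocket_1 0.79 [ 0.4945 -0.2246  0.014 ]
top pocket_1 0.72 [ 0.5547 -0.2371  0.012 ]
top pocket_2 0.82 [ 0.6062 -0.2454  0.0121]
top pocket_2 0.79 [ 0.4945 -0.2246  0.014 ]
top pocket_2 0.72 [ 0.5547 -0.2371  0.012 ]
top pocket_3 0.82 [ 0.6062 -0.2454  0.0121]
top pocket_3 0.79 [ 0.4945 -0.2246  0.014 ]
top pocket_3 0.72 [ 0.5547 -0.2371  0.012 ]
top pocket_4 0.82 [ 0.6062 -0.2454  0.0121]
top pocket_4 0.79 [ 0.4945 -0.2246  0.014 ]
top pocket_4 0.72 [ 0.5547 -0.2371  0.012 ]
top hook_seat 0.44 [ 0.5329 -0.0756  0.1552]
top hook_tip 0.35 [ 0.5359 -0.0807  0.1535]
top block 0.94 [ 0.5271 -0.2282  0.0015]Traceback (most recent call last):
  File "<stdin>", line 5, in <module>
ValueError: it knows: beaker, block, dish, eye, grip, hook_seat, hook_tip, pocket, timer, weight
```

View images.

View pics/block0.png

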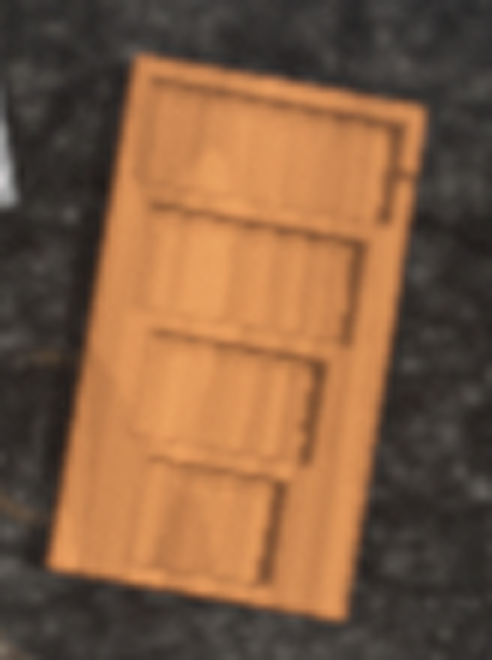

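View pics/hook0.png

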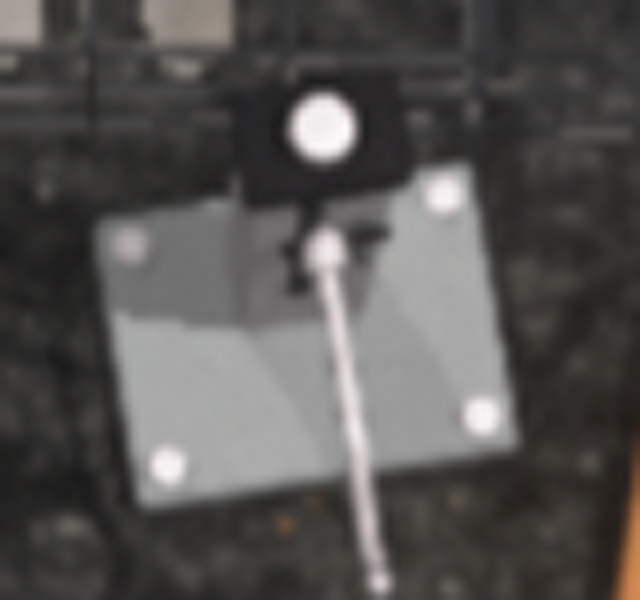

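View pics/crop_s.png

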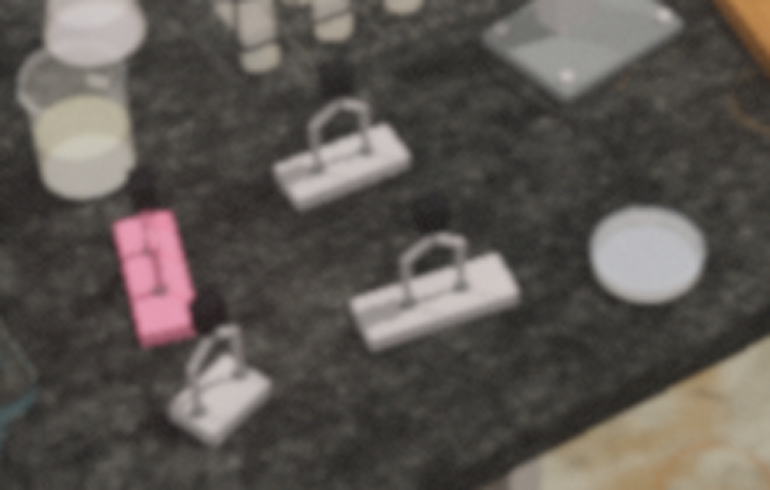

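```bash
python3 - <<'E'
from h import *
for cam in ['scene']:
    im,d=cams.read_camera(cam); W=cloud(cam,d)
    for l in ['weight_1','grip_1','pocket_1','hook_seat','hook_tip','block','dish','beaker','timer']:
        for o in cams.mark_of(cam,l)[:5]: print(cam,l,round(o['conf'],2),w_from_c(cam,o['xyz']).round(4))
    s=np.s_[165:280,280:360]; save('hooks',cv2.resize(im[s],None,fx=6,fy=6,interpolation=cv2.INTER_CUBIC)[:600])
    P=W[s].reshape(-1,3); m=(P[:,2]>0.14)&(P[:,2]<0.19)&(P[:,0]<0.615)&(P[:,0]>0.5)
    Q=P[m]; Q=Q[np.argsort(Q[:,0])]; print(Q[::max(1,len(Q)//40)].round(4))
im,d=cams.read_camera('top'); W=cloud('top',d)
# block edges
s=np.s_[190:305,350:435]; P=W[s].reshape(-1,3)
m=(P[:,2]>0.016)&(P[:,2]<0.026)&(P[:,0]<0.66)
Q=P[m]
import itertools
# fit model: block outline with pockets, by floor points
fl=(P[:,2]>0.007)&(P[:,2]<0.0135)
def cost(p):
    x,y,a=p; R=np.array([[np.cos(a),np.sin(a)],[-np.sin(a),np.cos(a)]])
    def pock(A):
        L=(A[:,:2]-[x,y])@R.T
        ins=np.zeros(len(L),bool)
        for i,xx in enumerate([-84,-28,28,84]):
            ins|=(abs(L[:,0]-xx/1e3)<.023)&(abs(L[:,1])<(.031+.009*i))
        blk=(abs(L[:,0])<.116)&(abs(L[:,1])<.066)
        return ins,blk
    i1,b1=pock(Q); i2,b2=pock(P[fl])
    return (i1|~b1).sum()+(~i2&b2).sum()
# orientation: own +x -> longest
best=min(((cost((x,y,a)),x,y,a) for x in np.arange(.517,.534,.001) for y in np.arange(-.238,-.221,.001) for a0 in (-9.84,170.16,) for a in np.radians(a0+np.arange(-2,2.1,.5))),key=lambda t:t[0])
print(len(Q),fl.sum(),best[:3],np.degrees(best[3]))
E
```

```text
scene weight_1 0.93 [0.587 0.176 0.001]
scene weight_1 0.85 [ 0.4404  0.1847 -0.0013]
scene weight_1 0.69 [ 0.5628  0.3383 -0.0019]
scene weight_1 0.65 [ 0.4428  0.3457 -0.002 ]
scene grip_1 0.8 [0.4377 0.3503 0.0907]
scene grip_1 0.79 [0.4397 0.1879 0.0973]
scene grip_1 0.76 [0.5618 0.3435 0.0962]
scene grip_1 0.62 [0.5911 0.1764 0.0942]
scene grip_1 0.45 [ 0.6074 -0.242   0.013 ]
scene pocket_1 0.89 [ 0.4413 -0.2104  0.0133]
scene pocket_1 0.81 [ 0.5514 -0.2311  0.0126]
scene pocket_1 0.72 [ 0.4986 -0.2251  0.0044]
scene pocket_1 0.66 [ 0.6073 -0.241   0.0107]
scene hook_seat 0.64 [ 0.5347 -0.0762  0.152 ]
scene hook_tip 0.41 [ 0.5125 -0.0738  0.173 ]
scene block 0.59 [ 0.5283 -0.23    0.0015]
scene dish 0.66 [0.3927 0.0424 0.0007]
scene beaker 0.96 [ 0.6921  0.3366 -0.0056]
scene timer 0.62 [ 0.4607 -0.4441  0.002 ]
[[ 0.5137 -0.0718  0.1731]
 [ 0.5151 -0.076   0.1704]
 [ 0.5169 -0.0681  0.1693]
 [ 0.5177 -0.0751  0.1657]
 [ 0.5185 -0.0691  0.171 ]
 [ 0.5215 -0.0718  0.1613]
 [ 0.5225 -0.0757  0.1589]
 [ 0.5275 -0.0698  0.1613]
 [ 0.5294 -0.0716  0.1527]
 [ 0.533  -0.0709  0.1538]
[... 412 characters left out ...]
649 -0.0673  0.1732]
 [ 0.5695 -0.0675  0.1701]
 [ 0.5708 -0.0686  0.1656]
 [ 0.5728 -0.0667  0.1683]
 [ 0.5747 -0.0647  0.1712]
 [ 0.5773 -0.0665  0.172 ]
 [ 0.5815 -0.0631  0.1706]
 [ 0.5852 -0.0624  0.175 ]
 [ 0.5862 -0.0599  0.1754]
 [ 0.5888 -0.0617  0.1762]
 [ 0.5902 -0.0595  0.1762]
 [ 0.5937 -0.062   0.1697]
 [ 0.5982 -0.0588  0.1714]
 [ 0.6012 -0.0608  0.1719]
 [ 0.6029 -0.0652  0.169 ]
 [ 0.6052 -0.0572  0.1708]
 [ 0.6082 -0.053   0.1705]
 [ 0.6085 -0.0626  0.1697]
 [ 0.6121 -0.0555  0.1736]
 [ 0.6126 -0.0527  0.1711]
 [ 0.6129 -0.0528  0.1774]
 [ 0.614  -0.0536  0.1731]
 [ 0.6145 -0.0508  0.1739]]
1966 1752 (np.int64(349), np.float64(0.524), np.float64(-0.22999999999999998)) -9.34
```

Three weights are out. By bar length: A at (175,276), 56 mm, is weight_1. B at (240,221), 92 mm, is weight_3. C at (235,279), 110 mm, steel-grey, is weight_4. The pink bar at (180,231) is the decoy, and weight_2 is absent. The block's shortest pocket is nearest the robot. Next I work out the clearance behind the hook and the tool yaw.

```bash
python3 - <<'E'
from h import *
st=bot.read_state(); R=Ro.from_rotvec(st['tcp_rot']).as_matrix(); print('tool axes cols\n',R.round(3))
for cam in('top','scene'):
    im,d=cams.read_camera(cam); W=cloud(cam,d).reshape(-1,3)
    m=(W[:,0]>0.45)&(W[:,0]<0.8)&(W[:,2]>0.12)&(W[:,2]<0.8)&(W[:,1]>-0.35)&(W[:,1]<.5)
    Q=W[m]; 
    for y0 in np.arange(-.35,.5,.05):
        q=Q[(Q[:,1]>=y0)&(Q[:,1]<y0+.05)]
        if len(q): print(cam,round(y0,2),len(q),'minx',np.percentile(q[:,0],3).round(3),'maxz',q[:,2].max().round(3))
E
```

```text
tool axes cols
 [[ 0.313 -0.     0.95 ]
 [-0.95  -0.     0.313]
 [-0.    -1.    -0.   ]]
top -0.35 874 minx 0.676 maxz 0.176
top -0.3 924 minx 0.669 maxz 0.174
top -0.25 830 minx 0.683 maxz 0.176
top -0.2 898 minx 0.687 maxz 0.641
top -0.15 1339 minx 0.764 maxz 0.64
top -0.1 1970 minx 0.574 maxz 0.626
top -0.05 2377 minx 0.625 maxz 0.625
top -0.0 1064 minx 0.709 maxz 0.627
top 0.05 1189 minx 0.71 maxz 0.606
top 0.1 1785 minx 0.711 maxz 0.626
top 0.15 3269 minx 0.711 maxz 0.641
top 0.2 1 minx 0.725 maxz 0.635
scene -0.35 465 minx 0.673 maxz 0.174
scene -0.3 481 minx 0.668 maxz 0.172
scene -0.25 486 minx 0.678 maxz 0.173
scene -0.2 676 minx 0.684 maxz 0.638
scene -0.15 1787 minx 0.762 maxz 0.639
scene -0.1 2193 minx 0.587 maxz 0.624
scene -0.05 4582 minx 0.623 maxz 0.624
scene -0.0 954 minx 0.707 maxz 0.623
scene 0.05 1464 minx 0.709 maxz 0.604
scene 0.1 3762 minx 0.71 maxz 0.605
scene 0.15 3931 minx 0.709 maxz 0.638
scene 0.2 4 minx 0.718 maxz 0.637
```

Call:
{"method": "play_rows", "body": {
  "motion": [
    [[0.475,0.6,0.3],[0,0,1]],
    [[0.475,0.6,0.3],[0,0,1]],
    [[0.475,0.6,0.3],[0,0,1]],
    [[0.475,0.6,0.3],[0,0,1]],
    [[0.475,0.6,0.3],[0,0,1]],
    [[0.475,0.6,0.3],[0,0,1]],
    [[0.475,0.6,0.3],[0,0,1]]
  ],
  "gripper": 0,
  "squeeze": 60
}}

```text
time: 2.22
tool_pos: [0.4021, -0.4007, 0.323]
tcp_rot: [-1.541, 0.364, -0.365]
wrist_force: [-0.7, 0.1, 0.3]
width: 1.0
```

Call:
{"method": "play_rows", "body": {
  "motion": [
    [[0.05,1,0],[0,0,1]],
    [[0.05,1,0],[0,0,1]],
    [[0.05,1,0],[0,0,1]],
    [[0.05,1,0],[0,0,1]],
    [[0.05,1,0],[0,0,1]],
    [[0.05,1,0],[0,0,1]],
    [[0.05,1,0],[0,0,1]]
  ]
}}

```text
time: 3.1
tool_pos: [0.421, 0.0001, 0.3212]
tcp_rot: [-1.556, -0.249, 0.252]
wrist_force: [0.7, 0.1, -0.5]
width: 0.999
```

Call:
{"method": "play_rows", "body": {
  "motion": [
    [[0,0.8,-0.15],[0,0,1]],
    [[0,0.8,-0.15],[0,0,1]],
    [[0,0.8,-0.15],[0,0,1]],
    [[0,0.8,-0.15],[0,0,1]],
    [[0,0.8,-0.15],[0,0,1]],
    [[0,0.8,-0.15],[0,0,1]],
    [[0,0.8,-0.15],[0,0,1]]
  ]
}}

```text
time: 3.98
tool_pos: [0.4218, 0.3179, 0.2608]
tcp_rot: [-1.396, -0.856, 0.861]
wrist_force: [0.2, 0.1, 0.4]
width: 1.003
```

Call:
{"method": "play_rows", "body": {
  "motion": [
    [[0,0,0],[0,0,1]],
    [[0,0,0],[0,0,1]],
    [[0,0,0],[0,0,1]],
    [[0,0,0],[0,0,1]],
    [[0,0,0],[0,0,1]],
    [[0,0,0],[0,0,1]]
  ]
}}

```text
time: 4.72
tool_pos: [0.4221, 0.3177, 0.2626]
tcp_rot: [-1.044, -1.437, 1.437]
wrist_force: [-0.0, 0.2, -0.4]
width: 0.999
```

```bash
cat >> h.py <<'E'
def wlook(tag):
    st=bot.read_state(); im,d=cams.read_camera('wrist'); save(tag,im); np.savez('/tmp/%s.npz'%tag,im=im,d=d)
    R=Ro.from_rotvec(st['tcp_rot']).as_matrix()
    print('t',round(st['time'],2),'tcp',st['tool_pos'].round(4),'yaw',np.degrees(np.arctan2(R[1,0],R[0,0])).round(2),'tilt',R[:,1].round(4),'F',np.round(st['wrist_force'],2),'w',round(st['width'],3),'q6',round(st['q'][5],2))
    return im,d,cloud('wrist',d,st),st
def weight_fit(W,c,r=.075,ztop=.014,tol=.006):
    P=W.reshape(-1,3); m=(abs(P[:,2]-ztop)<tol)&(np.hypot(P[:,0]-c[0],P[:,1]-c[1])<r)
    Q=P[m]; rc=cv2.minAreaRect((Q[:,:2]*1000).astype(np.float32)); print('  bar',np.round(rc[0],1),np.round(rc[1],1),round(rc[2],2),len(Q))
    m=(P[:,2]>.09)&(P[:,2]<.115)&(np.hypot(P[:,0]-c[0],P[:,1]-c[1])<.04)
    if m.sum()>20:
        G=P[m]; G=G[G[:,2]>np.median(G[:,2])-.004]; g=cv2.minAreaRect((G[:,:2]*1000).astype(np.float32)); print('  grip',np.round(g[0],1),np.round(g[1],1),round(g[2],2),'z',np.median(G[:,2]).round(4),len(G))
E
python3 - <<'E'
from h import *
im,d,W,st=wlook('w1')
weight_fit(W,(.438,.349))
E
```

```text
t 4.72 tcp [0.4221 0.3177 0.2626] yaw 108.01 tilt [ 5.e-04 -2.e-04 -1.e+00] F [-0.03  0.24 -0.39] w 0.999 q6 -1.29
  bar [463.8 356.1] [96.5 60.2] 10.39 1422
  grip [440.  352.1] [18.2 21.8] 18.59 z 0.1072 472
```

View pics/w1.png

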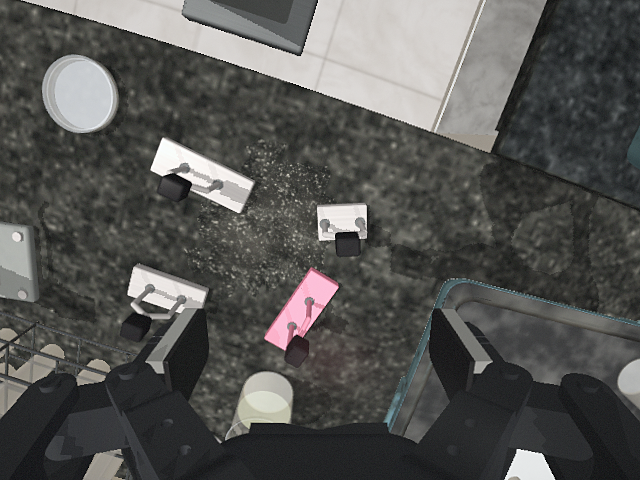

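Wrist view: weight 1 at (343,225), weight 4 at (203,175), weight 3 at (168,290), and the pink decoy at (300,310). I now fit poses by component.

```bash
cat >> h.py <<'E'
def bars(im,W,zlo=.009,zhi=.019,box=(.35,.70,.05,.45),minpx=150):
    hsv=cv2.cvtColor(im,cv2.COLOR_RGB2HSV)
    m=(W[...,2]>zlo)&(W[...,2]<zhi)&(W[...,0]>box[0])&(W[...,0]<box[1])&(W[...,1]>box[2])&(W[...,1]<box[3])
    m=cv2.morphologyEx(m.astype(np.uint8),cv2.MORPH_OPEN,np.ones((3,3),np.uint8))
    n,l,s,c=cv2.connectedComponentsWithStats(m); out=[]
    for k in range(1,n):
        if s[k,4]<minpx: continue
        Q=W[l==k]; rc=cv2.minAreaRect((Q[:,:2]*1000).astype(np.float32)); (a,b),t=rc[1],rc[2]
        yaw=t if b>a else t-90
        yaw=(yaw+90)%180-90
        sat=np.median(hsv[...,1][l==k])
        print('  bar c',np.round(rc[0],1),'size',np.round(sorted(rc[1]),1),'yaw',round(yaw,1),'px',c[k].round(0),'sat',sat,'n',s[k,4])
        g=(W[...,2]>.085)&(W[...,2]<.118)&(np.hypot(W[...,0]-rc[0][0]/1e3,W[...,1]-rc[0][1]/1e3)<.035)
        if g.sum()>20:
            G=W[g]; zt=np.percentile(G[:,2],90); G=G[abs(G[:,2]-zt)<.004]; r2=cv2.minAreaRect((G[:,:2]*1000).astype(np.float32)); print('     grip c',np.round(r2[0],1),np.round(r2[1],1),round(r2[2],1),'z',round(zt,4))
        out.append(rc)
E
python3 - <<'E'
from h import *
z=np.load('/tmp/w1.npz'); st=bot.read_state(); W=cloud('wrist',z['d'],st); bars(z['im'],W)
E
```

```text
bar c [392.3  64.9] size [29.8 76. ] yaw -90.0 px [ 99. 100.] sat 9.0 n 1659
  bar c [437.4 187.6] size [ 40.7 110.5] yaw -9.1 px [203. 174.] sat 7.0 n 3069
     grip c [438.  187.6] [22.  18.5] 82.2 z 0.108
  bar c [440.2 352.4] size [40.5 55.8] yaw 20.9 px [341. 218.] sat 8.0 n 1266
     grip c [439.8 352.4] [18.2 21.8] 18.6 z 0.1081
  bar c [588.4 178.3] size [41.5 92. ] yaw -2.6 px [165. 290.] sat 9.0 n 2009
     grip c [588.1 178.5] [22.4 18. ] 84.5 z 0.1079
  bar c [563.4 340.9] size [ 40.6 110.9] yaw 74.5 px [302. 307.] sat 62.0 n 2233
     grip c [562.4 341. ] [18.2 22.8] 75.8 z 0.1079
  bar c [667.6 332.2] size [16.4 56.4] yaw 5.3 px [270. 378.] sat 14.0 n 180
     grip c [666.9 321.2] [13.  51.1] 27.3 z 0.0947
```

Call:
{"method": "play_rows", "body": {
  "motion": [
    [[0.045,0.087,-0.12],[0,0,0.045]],
    [[0.045,0.087,-0.24],[0,0,0.045]],
    [[0.045,0.087,-0.32],[0,0,0.045]],
    [[0.045,0.087,-0.38],[0,0,0.045]],
    [[0.045,0.087,-0.43],[0,0,0.045]],
    [[0.045,0.087,-0.46],[0,0,0.045]],
    [[0.045,0.087,-0.46],[0,0,0.045]],
    [[0.045,0.087,-0.46],[0,0,0.045]]
  ]
}}

```text
time: 5.78
tool_pos: [0.4402, 0.3543, 0.0794]
tcp_rot: [-1.021, -1.466, 1.464]
wrist_force: [-0.1, -0.1, 0.5]
width: 1.0
```

```bash
python3 - <<'E'
from h import *
im,d,W,st=wlook('w2')
E
```

```text
t 5.78 tcp [0.4402 0.3543 0.0794] yaw 110.27 tilt [ 1.3e-03  9.0e-04 -1.0e+00] F [-0.13 -0.06  0.52] w 1.0 q6 -1.29
```

View pics/w2.png

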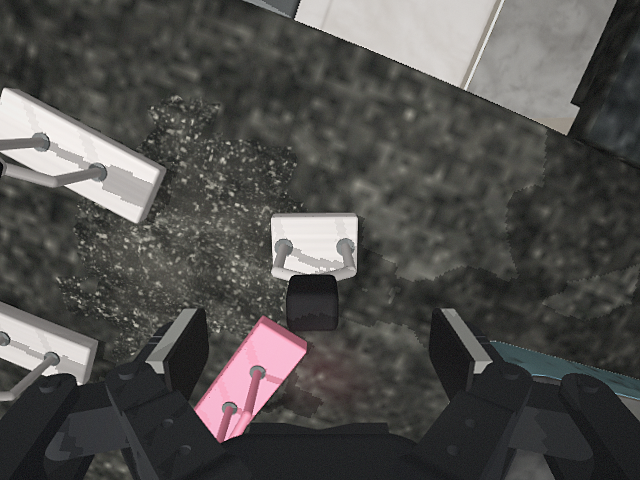

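The grip block at (312,300) sits between the pads, aligned. I close the gripper.

Call:
{"method": "play_rows", "body": {
  "motion": [
    [[0,-0.003,0],[0,0,0]],
    [[0,-0.004,0],[0,0,0]],
    [[0,-0.004,0],[0,0,0]],
    [[0,-0.004,0],[0,0,0]],
    [[0,-0.004,0],[0,0,0]],
    [[0,-0.004,0],[0,0,0]],
    [[0,-0.004,0],[0,0,0]],
    [[0,-0.004,0],[0,0,0]]
  ],
  "gripper": 1,
  "squeeze": 60
}}

```text
time: 6.82
tool_pos: [0.4391, 0.3519, 0.0777]
tcp_rot: [-1.02, -1.464, 1.466]
wrist_force: [0.7, -0.3, 0.5]
width: 0.002
```

```bash
python3 - <<'E'
from h import *
im,d,W,st=wlook('w3')
E
```

```text
t 6.83 tcp [0.4391 0.3519 0.0777] yaw 110.29 tilt [-1.e-03 -8.e-04 -1.e+00] F [ 0.66 -0.25  0.54] w 0.002 q6 -1.29
```

View pics/w3.png

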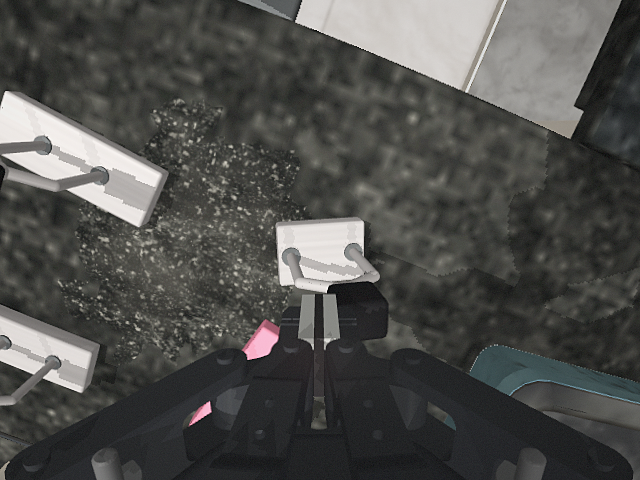

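The fingers shut without the block: it is now at (360,310), beside the fingers. I measure again.

```bash
python3 - <<'E'
from h import *
for t,pose in (('w2',([0.4402,0.3543,0.0794],[-1.021,-1.466,1.464])),('w3',None)):
    z=np.load('/tmp/%s.npz'%t); st=bot.read_state() if pose is None else dict(tool_pos=np.array(pose[0]),tcp_rot=np.array(pose[1]))
    W=cloud('wrist',z['d'],st); print(t); bars(z['im'],W,box=(.36,.52,.28,.42))
    g=(W[...,2]>.075)&(W[...,2]<.125)&(abs(W[...,0]-.44)<.05)&(abs(W[...,1]-.352)<.05)
    print(W[g].shape, np.percentile(W[g],[2,50,98],axis=0).round(4))
    print('proj tcp, grasp',proj('wrist',np.array([st['tool_pos'],st['tool_pos']+[0,0,.019]]),st).round(0))
im,d=cams.read_camera('top'); bars(im,cloud('top',d),minpx=80)
E
```

```text
w2
  bar c [439.3 351.7] size [38.8 56.2] yaw 20.7 px [314. 241.] sat 8.0 n 4206
     grip c [439.6 351.9] [18.4 22. ] 20.4 z 0.108
  bar c [513.3 352.7] size [14.8 41.7] yaw -3.1 px [276. 339.] sat 63.0 n 901
(3178, 3) [[0.42   0.3127 0.0865]
 [0.4356 0.3509 0.107 ]
 [0.4552 0.3956 0.1246]]
proj tcp, grasp [[317. 289.]
 [317. 307.]]
w3
  bar c [437.8 359.2] size [40.1 46. ] yaw 21.9 px [339. 247.] sat 9.0 n 2528
     grip c [431.1 358.5] [41.  15.4] 82.8 z 0.1146
  bar c [513.5 340.4] size [15.  15.3] yaw 77.3 px [265. 337.] sat 63.0 n 409
(3352, 3) [[0.4228 0.3389 0.0893]
 [0.428  0.364  0.11  ]
 [0.438  0.3794 0.1243]]
proj tcp, grasp [[317. 289.]
 [317. 307.]]
  bar c [585.4 324.8] size [31.7 67.8] yaw -82.6 px [184. 222.] sat 73.0 n 168
     grip c [565.1 338.1] [14.6 18.1] 65.4 z 0.1108
  bar c [527.2 338.1] size [28.4 38.2] yaw -87.1 px [178. 243.] sat 71.0 n 84
     grip c [559.  339.3] [12.1  8.1] 76.5 z 0.1105
  bar c [431.9 146.6] size [30.5 36.4] yaw 80.3 px [251. 280.] sat 5.0 n 106
     grip c [435.6 177.9] [ 5. 15.] 88.9 z 0.1088
```

```bash
python3 - <<'E'
from h import *
im=np.load('/tmp/w3.npz')['im']; save('w3c',cv2.resize(im[200:400,220:460],None,fx=3.3,fy=3,interpolation=cv2.INTER_CUBIC))
im,d=cams.read_camera('scene'); save('s3',cv2.resize(im[230:400,120:340],None,fx=3.5,fy=3.5,interpolation=cv2.INTER_CUBIC))
E
```

```text
(no output)
```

View pics/w3c.png

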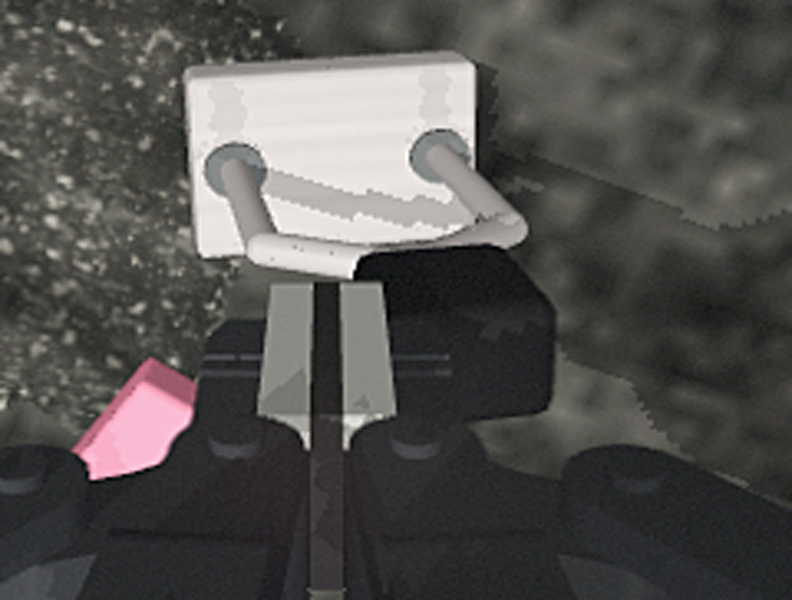

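View pics/s3.png

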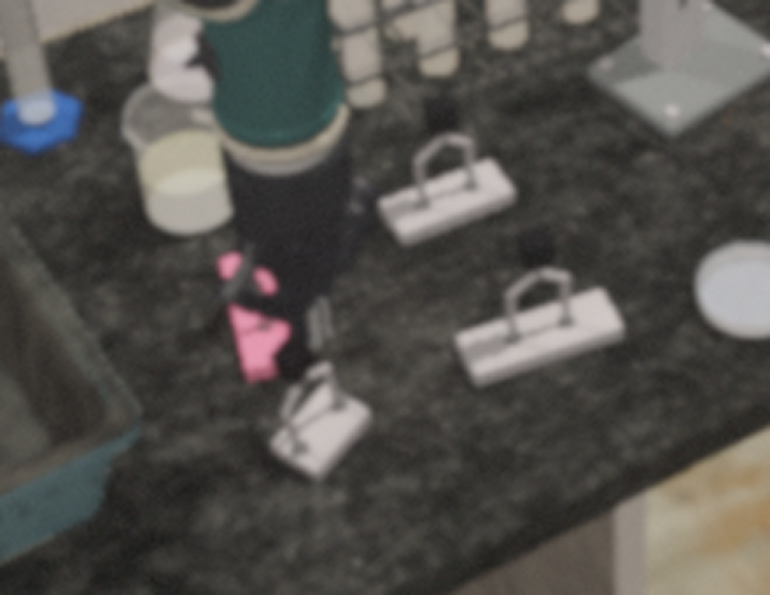

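```bash
python3 - <<'E'
from h import *
z=np.load('/tmp/w3.npz'); im,d=z['im'],z['d']
c=cams.calibration('wrist');T=np.array(c['tool_from_camera']); r=rays('wrist')
P=np.dstack([r[...,0]*d,r[...,1]*d,d]); q=P@T[:3,:3].T+T[:3,3]
for v in range(270,350,6):
    print(v,[tuple((q[v,u]*1000).round(0).astype(int)) for u in (300,310,318,328,345,360,375)])
z=np.load('/tmp/w2.npz'); d=z['d']; P=np.dstack([r[...,0]*d,r[...,1]*d,d]); q=P@T[:3,:3].T+T[:3,3]
print('w2')
for v in range(305,375,8):
    print(v,[tuple((q[v,u]*1000).round(0).astype(int)) for u in (170,185,200,312,440,455,470)])
E
```

```text
270 [(np.int64(-9), np.int64(25), np.int64(0)), (np.int64(-5), np.int64(58), np.int64(-12)), (np.int64(0), np.int64(58), np.int64(-12)), (np.int64(7), np.int64(61), np.int64(-13)), (np.int64(18), np.int64(62), np.int64(-14)), (np.int64(28), np.int64(64), np.int64(-14)), (np.int64(31), np.int64(21), np.int64(2))]
276 [(np.int64(-9), np.int64(14), np.int64(1)), (np.int64(-5), np.int64(58), np.int64(-16)), (np.int64(0), np.int64(58), np.int64(-16)), (np.int64(7), np.int64(60), np.int64(-17)), (np.int64(18), np.int64(62), np.int64(-18)), (np.int64(22), np.int64(13), np.int64(2)), (np.int64(30), np.int64(15), np.int64(1))]
282 [(np.int64(-9), np.int64(11), np.int64(-1)), (np.int64(-4), np.int64(8), np.int64(1)), (np.int64(0), np.int64(7), np.int64(1)), (np.int64(5), np.int64(6), np.int64(1)), (np.int64(14), np.int64(1), np.int64(3)), (np.int64(20), np.int64(-9), np.int64(7)), (np.int64(40), np.int64(78), np.int64(-29))]
288 [(np.int64(-9), np.int64(10), np.int64(-4)), (np.int64(-4), np.int64(7), np.int64(-3)), (np.int64(0), np.int64(6), np.int64(-2)), (np.int64(5), np.int64(-13), np.int64
[... 5495 characters left out ...]
 np.int64(8)), (np.int64(45), np.int64(-74), np.int64(12))]
361 [(np.int64(-42), np.int64(-77), np.int64(11)), (np.int64(-42), np.int64(-67), np.int64(4)), (np.int64(-42), np.int64(-53), np.int64(-5)), (np.int64(-4), np.int64(81), np.int64(-95)), (np.int64(43), np.int64(-57), np.int64(-3)), (np.int64(44), np.int64(-68), np.int64(5)), (np.int64(44), np.int64(-79), np.int64(12))]
369 [(np.int64(-42), np.int64(-78), np.int64(9)), (np.int64(-42), np.int64(-67), np.int64(1)), (np.int64(-42), np.int64(-55), np.int64(-7)), (np.int64(-4), np.int64(79), np.int64(-101)), (np.int64(43), np.int64(-57), np.int64(-6)), (np.int64(44), np.int64(-69), np.int64(3)), (np.int64(44), np.int64(-79), np.int64(9))]
```

By the wrist depth, the fingertips end about 33 mm (shut) to 48 mm (open) behind the TCP origin. So they only brushed the top of the block. I raise the arm before opening, then look again.

Call:
{"method": "play_rows", "body": {
  "motion": [
    [[0,0,0.05],[0,0,0]],
    [[0,0,0.12],[0,0,0]],
    [[0,0,0.25],[0,0,0]],
    [[0,0,0.35],[0,0,0]],
    [[0,0,0.35],[0,0,0]]
  ]
}}

```text
time: 7.6
tool_pos: [0.4418, 0.3541, 0.223]
tcp_rot: [-1.023, -1.473, 1.459]
wrist_force: [1.2, -0.1, 0.3]
width: -0.001
```

Call:
{"method": "play_rows", "body": {
  "motion": [
    [[0,0,0],[0,0,0]],
    [[0,0,0],[0,0,0]],
    [[0,0,0],[0,0,0]],
    [[0,0,0],[0,0,0]],
    [[0,0,0],[0,0,0]],
    [[0,0,0],[0,0,0]]
  ],
  "gripper": 0
}}

```text
time: 8.35
tool_pos: [0.4396, 0.3522, 0.2184]
tcp_rot: [-1.02, -1.465, 1.465]
wrist_force: [0.7, 0.3, 0.2]
width: 1.002
```

```bash
python3 - <<'E'
from h import *
im,d,W,st=wlook('w4'); bars(im,W)
print(st['q'].round(4))
E
```

```text
t 8.35 tcp [0.4396 0.3522 0.2184] yaw 110.29 tilt [-0. -0. -1.] F [0.71 0.32 0.23] w 1.002 q6 -1.29
  bar c [392.7  65.1] size [30.2 75.1] yaw -90.0 px [48. 57.] sat 9.0 n 2063
  bar c [438. 188.] size [ 41.2 110.2] yaw -9.3 px [164. 146.] sat 7.0 n 3854
     grip c [437.9 188.5] [22.5 18.2] 82.0 z 0.1079
  bar c [435.2 350. ] size [28.6 56.2] yaw 20.1 px [318. 200.] sat 8.0 n 1433
     grip c [440.8 352.3] [18.  21.7] 19.8 z 0.1082
  bar c [588.8 178.3] size [41.6 91.8] yaw -2.4 px [120. 278.] sat 9.0 n 2729
     grip c [588.4 178.1] [21.9 18.2] 88.1 z 0.1078
  bar c [562.9 340.6] size [ 40.6 109.7] yaw 74.4 px [271. 300.] sat 62.0 n 2767
     grip c [562.7 340.7] [18. 22.] 75.8 z 0.108
  bar c [669.9 335.1] size [21.1 62.6] yaw 0.1 px [237. 381.] sat 13.0 n 284
     grip c [660.6 334.8] [33.6  5.9] 87.9 z 0.0947
[ 0.6313  0.0433  1.8269 -0.      1.2714 -1.2936]
```

View pics/w4.png

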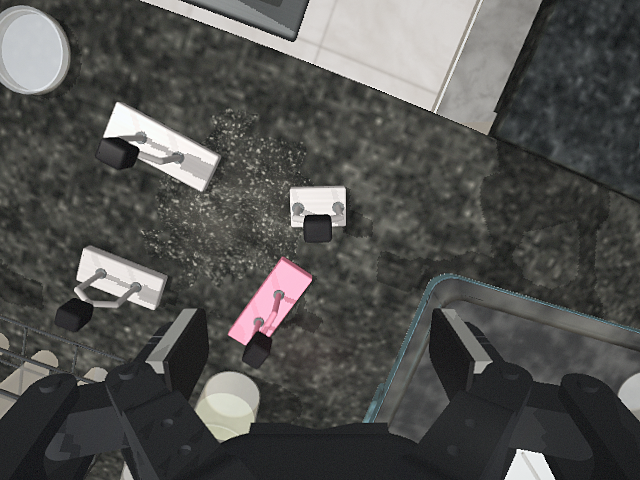

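Weight 1 has settled back at (318,215) and is unmoved: (0.4405, 0.352), yaw 20°. I descend about 33 mm deeper than before.

Call:
{"method": "play_rows", "body": {
  "motion": [
    [[0.002,0,-0.1],[0,0,0]],
    [[0.002,0,-0.2],[0,0,0]],
    [[0.002,0,-0.3],[0,0,0]],
    [[0.002,0,-0.36],[0,0,0]],
    [[0.002,0,-0.4],[0,0,0]],
    [[0.002,0,-0.43],[0,0,0]],
    [[0.002,0,-0.43],[0,0,0]],
    [[0.002,0,-0.43],[0,0,0]]
  ]
}}

```text
time: 9.4
tool_pos: [0.4411, 0.3528, 0.0474]
tcp_rot: [-1.021, -1.467, 1.464]
wrist_force: [1.4, 0.6, 0.4]
width: 0.999
```

```bash
python3 - <<'E'
from h import *
im,d,W,st=wlook('w5')
E
```

```text
t 9.4 tcp [0.4411 0.3528 0.0474] yaw 110.29 tilt [ 0.0015  0.0011 -1.    ] F [1.35 0.6  0.41] w 0.999 q6 -1.29
```

View pics/w5.png

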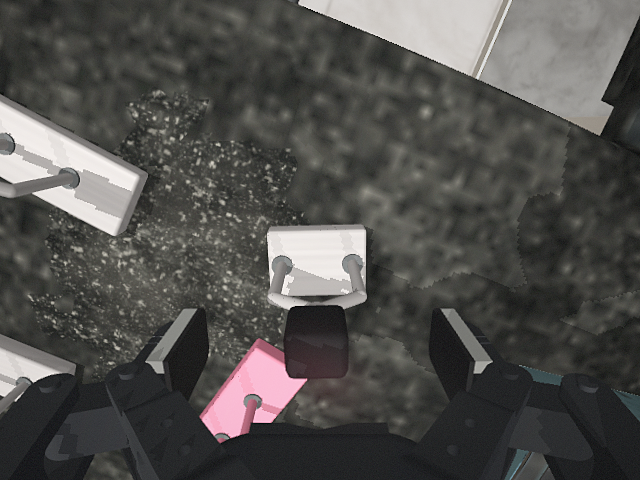

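The block at (317,342) now lies level with the pads (rows 310–370), so I close.

Call:
{"method": "play_rows", "body": {
  "motion": [
    [[0,0,0],[0,0,0]],
    [[0,0,0],[0,0,0]],
    [[0,0,0],[0,0,0]],
    [[0,0,0],[0,0,0]],
    [[0,0,0],[0,0,0]],
    [[0,0,0],[0,0,0]],
    [[0,0,0],[0,0,0]]
  ],
  "gripper": 1,
  "squeeze": 60
}}

```text
time: 10.32
tool_pos: [0.4406, 0.3522, 0.0466]
tcp_rot: [-1.021, -1.465, 1.465]
wrist_force: [1.0, -1.7, 3.0]
width: 0.249
```

```bash
python3 - <<'E'
from h import *
im,d,W,st=wlook('w6')
c=cams.calibration('wrist');T=np.array(c['tool_from_camera']); r=rays('wrist')
P=np.dstack([r[...,0]*d,r[...,1]*d,d]); q=P@T[:3,:3].T+T[:3,3]
for v in range(280,350,6):
    print(v,[tuple((q[v,u]*1000).round(0).astype(int).tolist()) for u in (270,280,290,316,340,350,360)])
E
```

```text
t 10.32 tcp [0.4406 0.3522 0.0466] yaw 110.29 tilt [ 4.e-04  1.e-04 -1.e+00] F [ 1.03 -1.68  3.04] w 0.249 q6 -1.29
280 [(-28, 36, -10), (-19, 8, 2), (-16, 33, -9), (-1, 33, -9), (13, 34, -9), (19, 33, -9), (21, 6, 2)]
286 [(-29, 47, -18), (-18, 1, 1), (-16, 33, -13), (-1, 32, -12), (13, 33, -13), (19, 33, -13), (20, -3, 3)]
292 [(-22, -4, 0), (-17, -6, 1), (-16, 33, -16), (-1, 33, -16), (13, 33, -16), (19, 33, -16), (20, -9, 3)]
298 [(-21, -12, 1), (-14, -37, 12), (-10, -37, 13), (-1, 48, -27), (14, 48, -27), (13, -36, 12), (17, -36, 12)]
304 [(-21, -13, -2), (-14, -41, 12), (-10, -42, 13), (-1, 47, -31), (10, -21, 2), (12, -41, 12), (16, -41, 12)]
310 [(-18, -38, 8), (-13, -47, 12), (-10, -42, 10), (0, -40, 9), (9, -39, 8), (12, -46, 12), (16, -47, 12)]
316 [(-16, -51, 12), (-13, -51, 12), (-10, -43, 8), (0, -44, 9), (9, -44, 9), (12, -50, 12), (15, -52, 12)]
322 [(-16, -56, 13), (-12, -55, 12), (-10, -46, 7), (0, -49, 9), (8, -49, 9), (11, -55, 12), (15, -55, 12)]
328 [(-15, -60, 12), (-12, -60, 12), (-9, -52, 8), (0, -52, 8), (8, -54, 9), (11, -56, 10), (14, -60, 12)]
334 [(-15, -64, 12), (-12, -63, 12), (-9, -56, 8), (0, -57, 8), (8, -58, 9), (11, -58, 9), (14, -63, 12)]
340 [(-14, -69, 13), (-11, -65, 11), (-9, -60, 8), (0, -60, 8), (8, -61, 9), (11, -57, 6), (14, -66, 11)]
346 [(-14, -72, 13), (-11, -66, 9), (-9, -60, 6), (0, -61, 6), (8, -60, 6), (11, -59, 5), (14, -65, 9)]
```

View pics/w6.png

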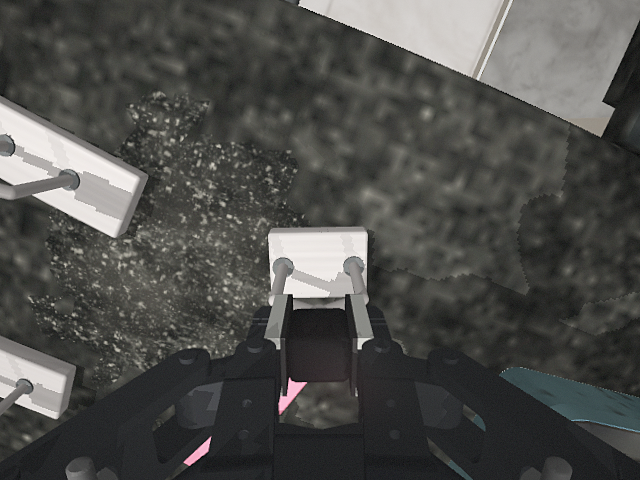

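The grip holds (opening 0.249, about 21 mm). I lift and carry it to a spot left of the hook, to see the hook in the wrist view.

Call:
{"method": "play_rows", "body": {
  "motion": [
    [[0,0,0.06],[0,0,0]],
    [[0,0,0.18],[0,0,0]],
    [[0,0,0.32],[0,0,0]],
    [[0,-0.03,0.46],[0,0,0]],
    [[0.02,-0.15,0.6],[0,0,-0.05]],
    [[0.04,-0.28,0.68],[0,0,-0.1]],
    [[0.06,-0.42,0.68],[0,0,-0.15]],
    [[0.08,-0.55,0.68],[0,0,-0.218]],
    [[0.1,-0.66,0.68],[0,0,-0.218]],
    [[0.1,-0.75,0.68],[0,0,-0.218]]
  ]
}}

```text
time: 11.62
tool_pos: [0.4802, 0.0505, 0.3176]
tcp_rot: [-1.117, -1.341, 1.342]
wrist_force: [0.8, 0.3, -0.7]
width: 0.248
```

Call:
{"method": "play_rows", "body": {
  "motion": [
    [[0,0,0],[0,0,0]],
    [[0,0,0],[0,0,0]],
    [[0,0,0],[0,0,0]],
    [[0,0,0],[0,0,0]]
  ]
}}

```text
time: 12.12
tool_pos: [0.4803, 0.0532, 0.3183]
tcp_rot: [-1.116, -1.344, 1.344]
wrist_force: [-0.2, 0.3, -0.4]
width: 0.244
```

```bash
python3 - <<'E'
from h import *
im,d,W,st=wlook('w7')
for l in ('hook_seat','hook_tip'):
    for o in cams.mark_of('wrist',l)[:3]: print(l,round(o['conf'],2),w_from_c('wrist',o['xyz'],st).round(4))
m=(W[...,2]>.135)&(W[...,2]<.185)&(W[...,0]<.60)&(W[...,0]>.49)&(abs(W[...,1]+.073)<.025)
Q=W[m]; 
for x0 in np.arange(.50,.60,.004):
    q=Q[(Q[:,0]>=x0)&(Q[:,0]<x0+.004)]
    if len(q): print(x0.round(3),len(q),'y',np.median(q[:,1]).round(4),(q[:,1].min().round(4),q[:,1].max().round(4)),'ztop',np.percentile(q[:,2],90).round(4))
w=Q[(Q[:,0]>.51)]; vx,vy,x0,y0=cv2.fitLine(w[:,:2].astype(np.float32),cv2.DIST_HUBER,0,.001,.001).ravel(); print('dir',np.degrees(np.arctan2(vy,vx))%180,x0,y0)
E
```

```text
t 12.12 tcp [0.4803 0.0532 0.3183] yaw 100.57 tilt [-1.e-04  2.e-04 -1.e+00] F [-0.17  0.26 -0.43] w 0.244 q6 -1.7
hook_seat 0.89 [ 0.5333 -0.0739  0.152 ]
hook_tip 0.95 [ 0.5156 -0.076   0.174 ]
0.512 15 y -0.074 (np.float64(-0.0767), np.float64(-0.072)) ztop 0.1721
0.516 37 y -0.0725 (np.float64(-0.0762), np.float64(-0.0709)) ztop 0.1725
0.52 21 y -0.0716 (np.float64(-0.0753), np.float64(-0.0705)) ztop 0.1674
0.524 21 y -0.0713 (np.float64(-0.0749), np.float64(-0.0704)) ztop 0.1628
0.528 21 y -0.071 (np.float64(-0.0739), np.float64(-0.0693)) ztop 0.1594
0.532 25 y -0.0704 (np.float64(-0.0729), np.float64(-0.0689)) ztop 0.1554
0.536 29 y -0.0703 (np.float64(-0.0735), np.float64(-0.0685)) ztop 0.157
0.54 33 y -0.0695 (np.float64(-0.0733), np.float64(-0.0679)) ztop 0.1605
0.544 34 y -0.0688 (np.float64(-0.0722), np.float64(-0.0669)) ztop 0.1644
0.548 31 y -0.0682 (np.float64(-0.0715), np.float64(-0.0661)) ztop 0.1672
0.552 42 y -0.0673 (np.float64(-0.0713), np.float64(-0.0646)) ztop 0.1706
0.556 33 y -0.0664 (np.float64(-0.0695), np.float64(-0.0641)) ztop 0.1725
0.56 31 y -0.0655 (np.float64(-0.0692), np.float64(-0.0633)) ztop 0.1729
0.564 29 y -0.0651 (np.float64(-0.0688), np.float64(-0.0631)) ztop 0.1732
0.568 28 y -0.0641 (np.float64(-0.0676), np.float64(-0.0622)) ztop 0.173
0.572 29 y -0.0637 (np.float64(-0.0671), np.float64(-0.0615)) ztop 0.1733
0.576 30 y -0.063 (np.float64(-0.0663), np.float64(-0.0605)) ztop 0.1728
0.58 27 y -0.0628 (np.float64(-0.0659), np.float64(-0.0601)) ztop 0.1728
0.584 27 y -0.0615 (np.float64(-0.0656), np.float64(-0.0594)) ztop 0.1729
0.588 27 y -0.0609 (np.float64(-0.0646), np.float64(-0.0584)) ztop 0.1728
0.592 28 y -0.0607 (np.float64(-0.0644), np.float64(-0.0577)) ztop 0.1729
0.596 27 y -0.0596 (np.float64(-0.0629), np.float64(-0.0572)) ztop 0.173
dir 9.745199 0.56367475 -0.06530356
```

View pics/w7.png

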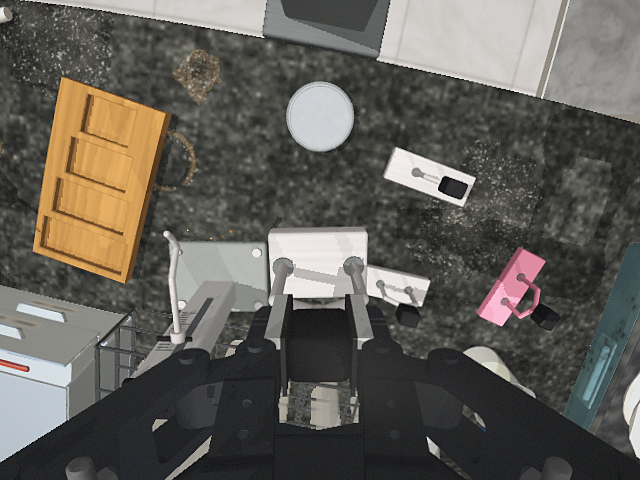

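The hook is clear at (170–180, 235–340). Seat at about (0.5345, −0.072, 0.153), heading about 10°, in agreement with the top camera and the networks. I go to a stand-off 75 mm in front.

Call:
{"method": "play_rows", "body": {
  "motion": [
    [[-0.02,-0.13,0],[0,0,-0.013]],
    [[-0.05,-0.26,0],[0,0,-0.013]],
    [[-0.05,-0.345,-0.05],[0,0,-0.013]],
    [[-0.05,-0.345,-0.18],[0,0,-0.013]],
    [[-0.05,-0.345,-0.3],[0,0,-0.013]],
    [[-0.05,-0.345,-0.38],[0,0,-0.013]],
    [[-0.05,-0.345,-0.38],[0,0,-0.013]],
    [[-0.05,-0.345,-0.38],[0,0,-0.013]]
  ]
}}

```text
time: 13.28
tool_pos: [0.4615, -0.0859, 0.1679]
tcp_rot: [-1.124, -1.337, 1.335]
wrist_force: [-0.3, 0.4, -0.9]
width: 0.245
```

```bash
python3 - <<'E'
from h import *
im,d,W,st=wlook('w8')
im,d=cams.read_camera('scene'); save('s8',cv2.resize(im[130:310,230:410],None,fx=3.3,fy=3.3,interpolation=cv2.INTER_CUBIC))
E
```

```text
t 13.28 tcp [ 0.4615 -0.0859  0.1679] yaw 99.91 tilt [ 2.1e-03 -5.0e-04 -1.0e+00] F [-0.27  0.35 -0.91] w 0.245 q6 -1.98
```

View pics/w8.png

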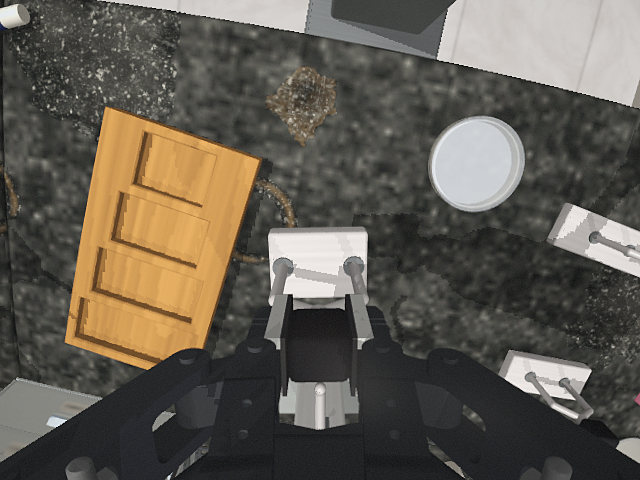

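View pics/s8.png

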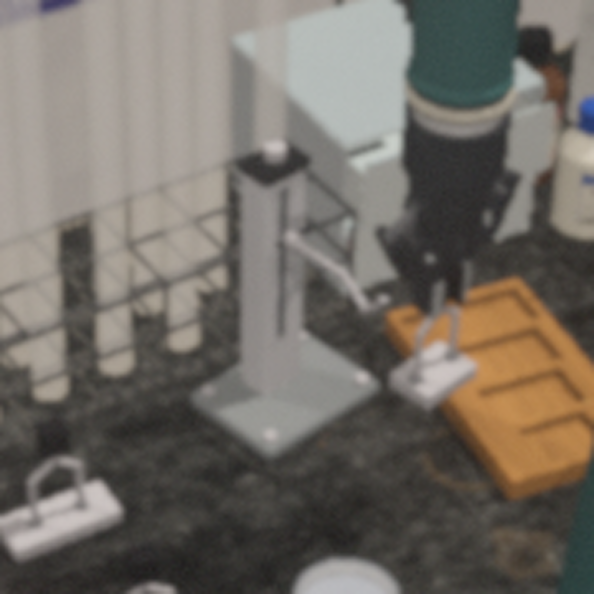

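In the wrist view the hook tip shows at (320,390), centred between the fingers, so alignment is good. I advance along the hook at height.

Call:
{"method": "play_rows", "body": {
  "motion": [
    [[0.03,0.006,0],[0,0,0]],
    [[0.06,0.011,0],[0,0,0]],
    [[0.09,0.017,0],[0,0,0]],
    [[0.12,0.022,0],[0,0,0]],
    [[0.15,0.028,0],[0,0,0]],
    [[0.175,0.033,0],[0,0,0]],
    [[0.184,0.034,0],[0,0,0]],
    [[0.184,0.034,0],[0,0,0]],
    [[0.184,0.034,0],[0,0,0]]
  ]
}}

```text
time: 14.5
tool_pos: [0.5336, -0.0722, 0.1663]
tcp_rot: [-1.122, -1.335, 1.335]
wrist_force: [-0.0, 1.0, -1.0]
width: 0.249
```

```bash
python3 - <<'E'
from h import *
im,d,W,st=wlook('w9')
im,d=cams.read_camera('scene'); save('s9',cv2.resize(im[130:310,230:410],None,fx=3.3,fy=3.3,interpolation=cv2.INTER_CUBIC))
E
```

```text
t 14.5 tcp [ 0.5336 -0.0722  0.1663] yaw 99.89 tilt [-5.e-04 -0.e+00 -1.e+00] F [-0.01  1.04 -1.05] w 0.249 q6 -1.92
```

View pics/w9.png

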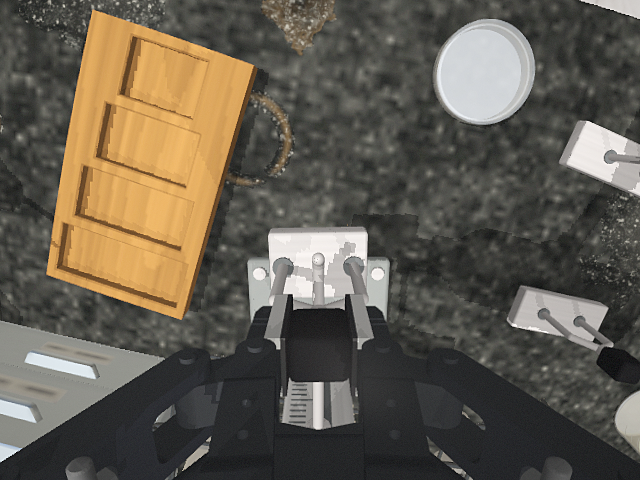

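View pics/s9.png

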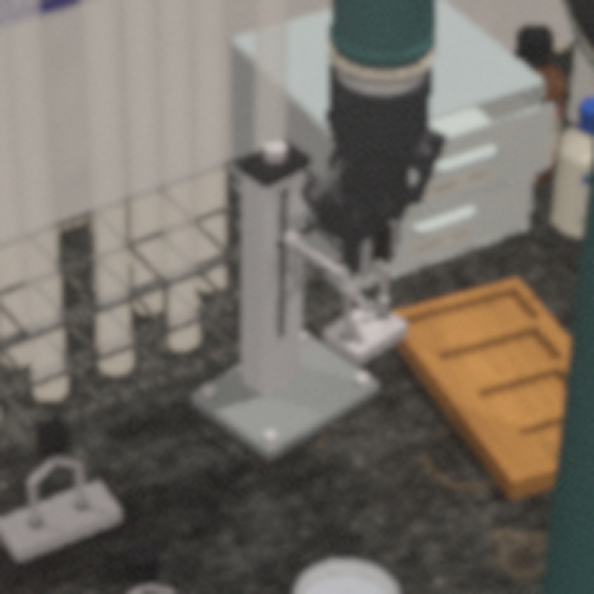

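The hook tip shows through the bail window at (318,258), so the weight is correctly over the crook. I lower it.

Call:
{"method": "play_rows", "body": {
  "motion": [
    [[0.001,0,-0.03],[0,0,0]],
    [[0.001,0,-0.055],[0,0,0]],
    [[0.001,0,-0.075],[0,0,0]],
    [[0.001,0,-0.09],[0,0,0]],
    [[0.001,0,-0.1],[0,0,0]],
    [[0.001,0,-0.108],[0,0,0]],
    [[0.001,0,-0.112],[0,0,0]],
    [[0.001,0,-0.112],[0,0,0]],
    [[0.001,0,-0.112],[0,0,0]]
  ]
}}

```text
time: 15.72
tool_pos: [0.5345, -0.0722, 0.1218]
tcp_rot: [-1.123, -1.336, 1.335]
wrist_force: [-0.1, 0.5, 0.3]
width: 0.248
```

```bash
python3 - <<'E'
from h import *
im,d,W,st=wlook('w10')
print(st['torque'])
E
```

```text
t 15.72 tcp [ 0.5345 -0.0722  0.1218] yaw 99.9 tilt [ 4.e-04 -1.e-04 -1.e+00] F [-0.14  0.46  0.27] w 0.248 q6 -1.92
[0.0045446  0.04967159 0.00371085]
```

View pics/w10.png

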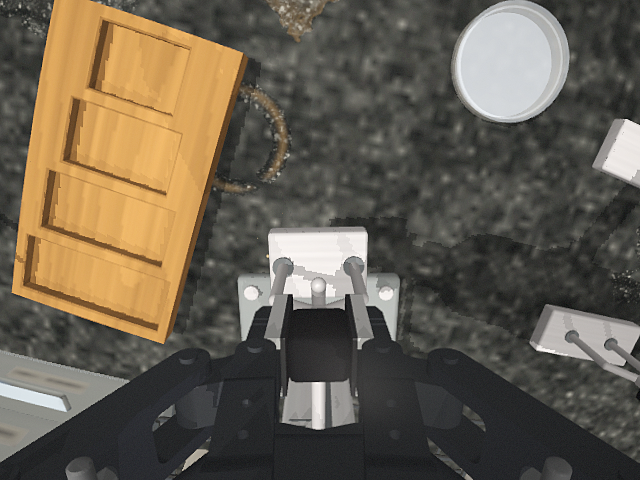

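The weight is now carried by the hook: Fz rose by 1.3 N, against 1.2 N expected. I release.

Call:
{"method": "play_rows", "body": {
  "motion": [
    [[0,0,0],[0,0,0]],
    [[0,0,0],[0,0,0]],
    [[0,0,0],[0,0,0]],
    [[0,0,0],[0,0,0]],
    [[0,0,0],[0,0,0]],
    [[0,0,0],[0,0,0]]
  ],
  "gripper": 0
}}

```text
time: 16.52
tool_pos: [0.5344, -0.0722, 0.1216]
tcp_rot: [-1.123, -1.335, 1.335]
wrist_force: [0.2, 0.0, -0.0]
width: 1.001
```

```bash
python3 - <<'E'
from h import *
im,d,W,st=wlook('w11')
im,d=cams.read_camera('scene'); save('s11',cv2.resize(im[130:310,230:410],None,fx=3.3,fy=3.3,interpolation=cv2.INTER_CUBIC))
E
```

```text
t 16.52 tcp [ 0.5344 -0.0722  0.1216] yaw 99.9 tilt [-0. -0. -1.] F [ 0.24  0.   -0.  ] w 1.001 q6 -1.92
```

View pics/w11.png

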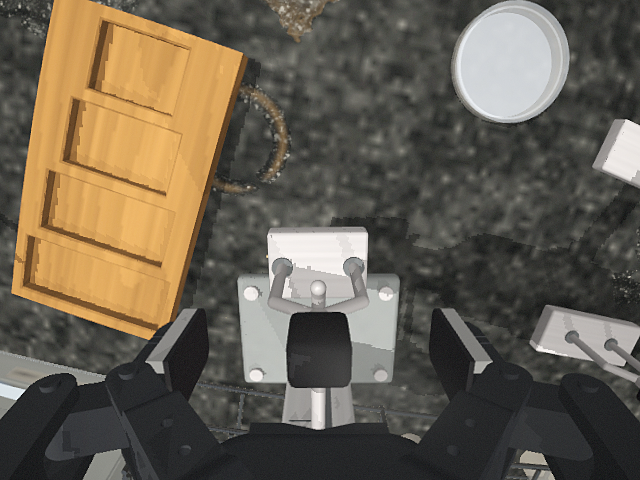

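View pics/s11.png

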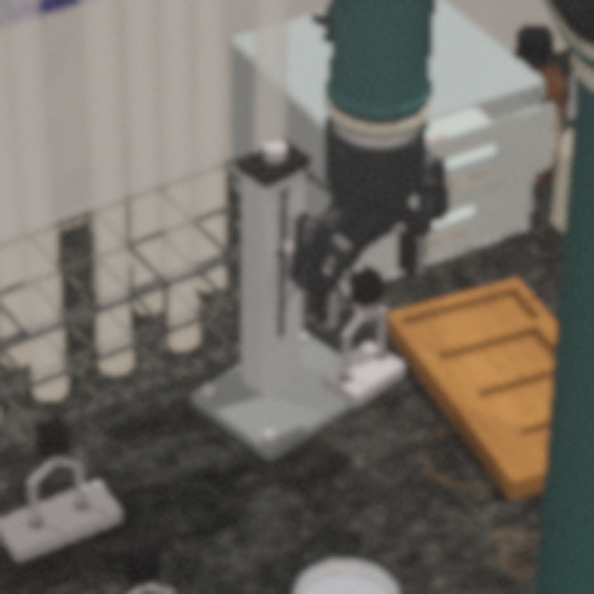

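It hangs free at (318,350) with the fingers clear. I wait it out, then check for rest at the start and end.

Call:
{"method": "play_rows", "body": {
  "motion": [
    [[0,0,0],[0,0,0]],
    [[0,0,0],[0,0,0]],
    [[0,0,0],[0,0,0]],
    [[0,0,0],[0,0,0]],
    [[0,0,0],[0,0,0]],
    [[0,0,0],[0,0,0]],
    [[0,0,0],[0,0,0]],
    [[0,0,0],[0,0,0]],
    [[0,0,0],[0,0,0]],
    [[0,0,0],[0,0,0]]
  ]
}}

```text
time: 17.88
tool_pos: [0.5343, -0.0722, 0.1216]
tcp_rot: [-1.122, -1.335, 1.335]
wrist_force: [0.3, 0.6, 0.0]
width: 0.999
```

Call:
{"method": "play_rows", "body": {
  "motion": [
    [[0,0,0],[0,0,0]],
    [[0,0,0],[0,0,0]],
    [[0,0,0],[0,0,0]],
    [[0,0,0],[0,0,0]],
    [[0,0,0],[0,0,0]],
    [[0,0,0],[0,0,0]],
    [[0,0,0],[0,0,0]],
    [[0,0,0],[0,0,0]],
    [[0,0,0],[0,0,0]],
    [[0,0,0],[0,0,0]]
  ]
}}

```text
time: 19.12
tool_pos: [0.5344, -0.0722, 0.1216]
tcp_rot: [-1.122, -1.335, 1.335]
wrist_force: [-0.2, 0.0, -0.7]
width: 1.0
```

```bash
cat >> h.py <<'E'
def griptop(W,c,name=''):
    g=(W[...,2]>.12)&(W[...,2]<.22)&(np.hypot(W[...,0]-c[0],W[...,1]-c[1])<.022)
    G=W[g]; zt=np.percentile(G[:,2],85); H=G[abs(G[:,2]-zt)<.003]; r=cv2.minAreaRect((H[:,:2]*1000).astype(np.float32))
    print('  hung grip top z',zt.round(4),'c',np.round(r[0],1),np.round(r[1],1),round(r[2],1),'-> eye z',(zt-.039).round(4))
E
python3 - <<'E'
from h import *
im,d,W,st=wlook('w12'); griptop(W,(.5345,-.072))
E
```

```text
t 19.12 tcp [ 0.5344 -0.0722  0.1216] yaw 99.89 tilt [-0.  0. -1.] F [-0.17  0.03 -0.68] w 1.0 q6 -1.92
  hung grip top z 0.1849 c [534.3 -71.7] [19.2 21.9] 11.5 -> eye z 0.1459
```

Call:
{"method": "play_rows", "body": {
  "motion": [
    [[0,0,0],[0,0,0]],
    [[0,0,0],[0,0,0]],
    [[0,0,0],[0,0,0]],
    [[0,0,0],[0,0,0]],
    [[0,0,0],[0,0,0]],
    [[0,0,0],[0,0,0]],
    [[0,0,0],[0,0,0]],
    [[0,0,0],[0,0,0]],
    [[0,0,0],[0,0,0]],
    [[0,0,0],[0,0,0]]
  ]
}}

```text
time: 20.42
tool_pos: [0.5344, -0.0722, 0.1216]
tcp_rot: [-1.123, -1.335, 1.335]
wrist_force: [0.3, -0.5, -0.2]
width: 0.999
```

Call:
{"method": "play_rows", "body": {
  "motion": [
    [[0,0,0],[0,0,0]],
    [[0,0,0],[0,0,0]],
    [[0,0,0],[0,0,0]],
    [[0,0,0],[0,0,0]],
    [[0,0,0],[0,0,0]],
    [[0,0,0],[0,0,0]],
    [[0,0,0],[0,0,0]],
    [[0,0,0],[0,0,0]],
    [[0,0,0],[0,0,0]],
    [[0,0,0],[0,0,0]]
  ]
}}

```text
time: 21.68
tool_pos: [0.5344, -0.0722, 0.1216]
tcp_rot: [-1.123, -1.335, 1.335]
wrist_force: [1.4, -0.4, -0.3]
width: 0.999
```

Call:
{"method": "play_rows", "body": {
  "motion": [
    [[0,0,0],[0,0,0]],
    [[0,0,0],[0,0,0]],
    [[0,0,0],[0,0,0]],
    [[0,0,0],[0,0,0]],
    [[0,0,0],[0,0,0]],
    [[0,0,0],[0,0,0]],
    [[0,0,0],[0,0,0]],
    [[0,0,0],[0,0,0]],
    [[0,0,0],[0,0,0]],
    [[0,0,0],[0,0,0]]
  ]
}}

```text
time: 22.92
tool_pos: [0.5344, -0.0722, 0.1216]
tcp_rot: [-1.123, -1.335, 1.335]
wrist_force: [0.5, -1.0, 0.7]
width: 1.002
```

Call:
{"method": "play_rows", "body": {
  "motion": [
    [[0,0,0],[0,0,0]],
    [[0,0,0],[0,0,0]],
    [[0,0,0],[0,0,0]],
    [[0,0,0],[0,0,0]],
    [[0,0,0],[0,0,0]],
    [[0,0,0],[0,0,0]],
    [[0,0,0],[0,0,0]],
    [[0,0,0],[0,0,0]],
    [[0,0,0],[0,0,0]],
    [[0,0,0],[0,0,0]]
  ]
}}

```text
time: 24.18
tool_pos: [0.5344, -0.0722, 0.1216]
tcp_rot: [-1.123, -1.335, 1.335]
wrist_force: [-0.4, 0.5, -0.6]
width: 1.0
```

```bash
cat >> h.py <<'E'
from scipy.optimize import minimize
def pockets(c,a): return [np.array(c)+np.array([np.cos(a),np.sin(a)])*x for x in (-.084,-.028,.028,.084)]
def block_fit(W,g=(.525,-.230,-9.6),verbose=True):
    P=W.reshape(-1,3); P=P[np.isfinite(P[:,2])]
    P=P[(np.hypot(P[:,0]-g[0],P[:,1]-g[1])<.16)&(P[:,2]>-.004)&(P[:,2]<.026)]
    if len(P)>12000: P=P[np.random.default_rng(0).choice(len(P),12000,False)]
    def cost(p):
        x,y,a=p[0],p[1],np.radians(p[2]); L=(P[:,:2]-[x,y])@np.array([[np.cos(a),-np.sin(a)],[np.sin(a),np.cos(a)]])
        h=np.where((abs(L[:,0])<.116)&(abs(L[:,1])<.066),.020,0.)
        for i,xx in enumerate((-.084,-.028,.028,.084)): h[(abs(L[:,0]-xx)<.023)&(abs(L[:,1])<.031+.009*i)]=.010
        return np.minimum(abs(P[:,2]-h),.01).mean()*1e3
    best=None
    for dx in (-.004,0,.004):
        for dy in (-.004,0,.004):
            r=minimize(cost,[g[0]+dx,g[1]+dy,g[2]],method='Nelder-Mead',options=dict(initial_simplex=[[g[0]+dx,g[1]+dy,g[2]],[g[0]+dx+.004,g[1]+dy,g[2]],[g[0]+dx,g[1]+dy+.004,g[2]],[g[0]+dx,g[1]+dy,g[2]+2]],xatol=1e-4,fatol=1e-4))
            if best is None or r.fun<best.fun: best=r
    print('block',best.x.round(4),'cost mm',round(best.fun,3)); 
    for i,p in enumerate(pockets(best.x[:2],np.radians(best.x[2]))): print('  pocket',i+1,p.round(4))
    return best.x
E
python3 - <<'E'
from h import *
im,d,W,st=wlook('w13'); griptop(W,(.5345,-.072)); block_fit(W)
im,d=cams.read_camera('top'); block_fit(cloud('top',d))
z=np.load('/tmp/w7.npz'); block_fit(cloud('wrist',z['d'],dict(tool_pos=np.array([0.4803,0.0532,0.3183]),tcp_rot=np.array([-1.116,-1.344,1.344]))))
E
```

```text
t 24.18 tcp [ 0.5344 -0.0722  0.1216] yaw 99.9 tilt [ 0.  0. -1.] F [-0.39  0.46 -0.57] w 1.0 q6 -1.92
  hung grip top z 0.185 c [534.4 -71.6] [18.4 22. ] 10.0 -> eye z 0.146
block [ 0.524  -0.2275 -9.8364] cost mm 1.226
  pocket 1 [ 0.4413 -0.2132]
  pocket 2 [ 0.4964 -0.2227]
  pocket 3 [ 0.5516 -0.2323]
  pocket 4 [ 0.6068 -0.2419]
block [ 0.5244 -0.2298 -9.5602] cost mm 2.811
  pocket 1 [ 0.4416 -0.2159]
  pocket 2 [ 0.4968 -0.2252]
  pocket 3 [ 0.5521 -0.2345]
  pocket 4 [ 0.6073 -0.2438]
block [ 0.5243 -0.2275 -9.8057] cost mm 1.33
  pocket 1 [ 0.4415 -0.2132]
  pocket 2 [ 0.4967 -0.2228]
  pocket 3 [ 0.5519 -0.2323]
  pocket 4 [ 0.607  -0.2418]
```

The reading is steady: grip top z 0.1849 at 19.1 s and 0.1850 at 24.2 s. I regrip, lift off and back out.

Call:
{"method": "play_rows", "body": {
  "motion": [
    [[0,0,0.005],[0,0,0]],
    [[0,0,0.005],[0,0,0]],
    [[0,0,0.005],[0,0,0]],
    [[0,0,0.005],[0,0,0]],
    [[0,0,0.005],[0,0,0]],
    [[0,0,0.005],[0,0,0]],
    [[0,0,0.005],[0,0,0]],
    [[0,0,0.005],[0,0,0]]
  ],
  "gripper": 1,
  "squeeze": 60
}}

```text
time: 25.28
tool_pos: [0.5344, -0.0722, 0.1236]
tcp_rot: [-1.123, -1.335, 1.335]
wrist_force: [0.9, -0.1, -0.3]
width: 0.245
```

Call:
{"method": "play_rows", "body": {
  "motion": [
    [[0,0,0.015],[0,0,0]],
    [[0,0,0.04],[0,0,0]],
    [[0,0,0.07],[0,0,0]],
    [[0,0,0.095],[0,0,0]],
    [[0,0,0.105],[0,0,0]],
    [[0,0,0.105],[0,0,0]],
    [[0,0,0.105],[0,0,0]]
  ]
}}

```text
time: 26.15
tool_pos: [0.5339, -0.0721, 0.1651]
tcp_rot: [-1.122, -1.335, 1.335]
wrist_force: [0.1, -0.2, -1.4]
width: 0.249
```

```bash
python3 - <<'E'
from h import *
im,d,W,st=wlook('w14')
E
```

```text
t 26.15 tcp [ 0.5339 -0.0721  0.1651] yaw 99.89 tilt [-9.e-04  2.e-04 -1.e+00] F [ 0.07 -0.16 -1.44] w 0.249 q6 -1.92
```

View pics/w14.png

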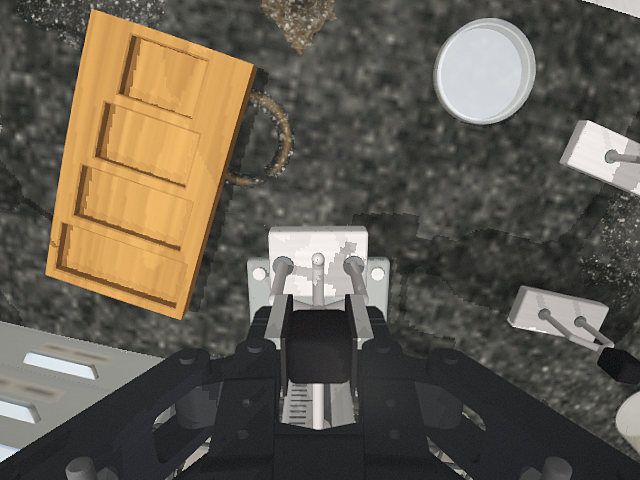

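Call:
{"method": "play_rows", "body": {
  "motion": [
    [[-0.04,-0.007,0],[0,0,0]],
    [[-0.09,-0.017,0],[0,0,0]],
    [[-0.14,-0.026,0],[0,0,0]],
    [[-0.185,-0.034,0],[0,0,0]],
    [[-0.2,-0.09,0],[0,0,-0.08]],
    [[-0.22,-0.18,0],[0,0,-0.2]],
    [[-0.231,-0.27,-0.03],[0,0,-0.32]],
    [[-0.231,-0.353,-0.06],[0,0,-0.438]],
    [[-0.231,-0.353,-0.06],[0,0,-0.438]],
    [[-0.231,-0.353,-0.06],[0,0,-0.438]]
  ]
}}

```text
time: 27.45
tool_pos: [0.4413, -0.213, 0.1416]
tcp_rot: [-1.285, -1.082, 1.082]
wrist_force: [0.3, 0.5, -1.0]
width: 0.25
```

```bash
python3 - <<'E'
from h import *
im,d,W,st=wlook('w15'); b=block_fit(W,(.524,-.2275,-9.8))
m=(W[...,2]>.09)&(W[...,2]<.125)&(np.hypot(W[...,0]-.4413,W[...,1]+.2132)<.05)
print(np.percentile(W[m],[1,50,99],axis=0).round(4))
hsv=im
# held bar top visible
mm=((W[...,2]>.100)&(W[...,2]<.110)&(np.hypot(W[...,0]-.4413,W[...,1]+.2132)<.05)).astype(np.uint8)
Q=W[mm>0]; r=cv2.minAreaRect((Q[:,:2]*1000).astype(np.float32)); print('held bar',np.round(r[0],1),np.round(r[1],1),r[2], np.median(Q[:,2]))
E
```

```text
t 27.45 tcp [ 0.4413 -0.213   0.1416] yaw 80.19 tilt [-4.e-04  7.e-04 -1.e+00] F [ 0.29  0.55 -1.03] w 0.25 q6 -1.9
block [ 0.5239 -0.2272 -9.6008] cost mm 0.896
  pocket 1 [ 0.4411 -0.2132]
  pocket 2 [ 0.4963 -0.2225]
  pocket 3 [ 0.5515 -0.2319]
  pocket 4 [ 0.6067 -0.2412]
[[ 0.4177 -0.2399  0.0981]
 [ 0.4358 -0.2127  0.1087]
 [ 0.4603 -0.1848  0.1211]]
held bar [ 440.7 -213.3] [56.2 40.4] 80.63543701171875 0.10863533308121522
```

View pics/w15.png

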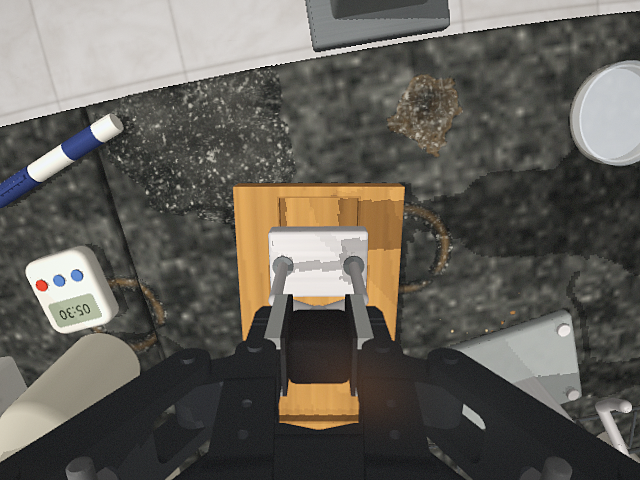

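The held bar is centred over pocket 1 to within 1 mm and 0.5°. I lower it in.

Call:
{"method": "play_rows", "body": {
  "motion": [
    [[0,0,-0.06],[0,0,0]],
    [[0,0,-0.11],[0,0,0]],
    [[0,0,-0.15],[0,0,0]],
    [[0,0,-0.18],[0,0,0]],
    [[0,0,-0.195],[0,0,0]],
    [[0,0,-0.205],[0,0,0]],
    [[0,0,-0.212],[0,0,0]],
    [[0,0,-0.212],[0,0,0]],
    [[0,0,-0.212],[0,0,0]]
  ]
}}

```text
time: 28.62
tool_pos: [0.4422, -0.2136, 0.0571]
tcp_rot: [-1.286, -1.082, 1.082]
wrist_force: [-0.4, -0.4, -1.3]
width: 0.251
```

```bash
python3 - <<'E'
from h import *
im,d,W,st=wlook('w16')
E
```

```text
t 28.62 tcp [ 0.4422 -0.2136  0.0571] yaw 80.18 tilt [ 6.e-04 -3.e-04 -1.e+00] F [-0.4  -0.45 -1.31] w 0.251 q6 -1.9
```

View pics/w16.png

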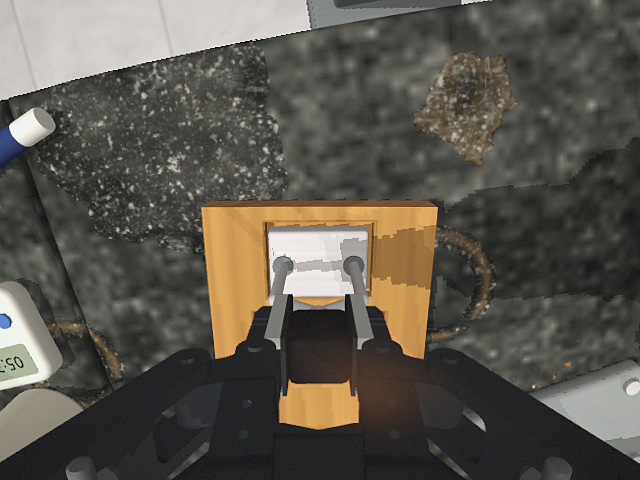

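The bar is inside the pocket outline at (318,260), but its weight still hangs on the wrist. I go 1.6 mm lower.

Call:
{"method": "play_rows", "body": {
  "motion": [
    [[0,0,-0.002],[0,0,0]],
    [[0,0,-0.004],[0,0,0]],
    [[0,0,-0.004],[0,0,0]],
    [[0,0,-0.004],[0,0,0]]
  ]
}}

```text
time: 29.18
tool_pos: [0.4425, -0.2138, 0.0566]
tcp_rot: [-1.286, -1.082, 1.082]
wrist_force: [-3.3, 0.8, 7.4]
width: 0.249
```

Call:
{"method": "play_rows", "body": {
  "motion": [
    [[0,0,0],[0,0,0]],
    [[0,0,0],[0,0,0]],
    [[0,0,0],[0,0,0]],
    [[0,0,0],[0,0,0]],
    [[0,0,0],[0,0,0]],
    [[0,0,0],[0,0,0]]
  ],
  "gripper": 0
}}

```text
time: 29.92
tool_pos: [0.4419, -0.2134, 0.0551]
tcp_rot: [-1.285, -1.082, 1.082]
wrist_force: [0.7, -0.2, -0.3]
width: 1.002
```

Call:
{"method": "play_rows", "body": {
  "motion": [
    [[0,0,0.1],[0,0,0]],
    [[0,0,0.25],[0,0,0]],
    [[0,0,0.4],[0,0,0]],
    [[0,0,0.5],[0,0,0]],
    [[0,0,0.5],[0,0,0]],
    [[0,0,0.5],[0,0,0]]
  ]
}}

```text
time: 30.68
tool_pos: [0.4415, -0.2131, 0.2544]
tcp_rot: [-1.284, -1.082, 1.082]
wrist_force: [0.2, -0.9, -1.3]
width: 1.001
```

```bash
python3 - <<'E'
from h import *
im,d,W,st=wlook('w17'); bars(im,W,zlo=.0215,zhi=.029,box=(.38,.52,-.27,-.16))
bars(im,W,zlo=.009,zhi=.019,box=(.38,.7,.05,.45))
im,d=cams.read_camera('top'); print('top');bars(im,cloud('top',d),minpx=120,zlo=.008,zhi=.022)
E
```

```text
t 30.68 tcp [ 0.4415 -0.2131  0.2544] yaw 80.19 tilt [-9.e-04  5.e-04 -1.e+00] F [ 0.15 -0.88 -1.33] w 1.001 q6 -1.9
  bar c [ 436.  -213.5] size [26.9 55.2] yaw -9.1 px [317. 196.] sat 8.0 n 1146
     grip c [ 442.1 -214.4] [22.  17.5] 78.8 z 0.1177
  bar c [404.6  64.6] size [29.  49.1] yaw -89.8 px [568. 121.] sat 6.0 n 977
  bar c [430.  140.4] size [20.3 40.3] yaw 87.4 px [632. 139.] sat 9.0 n 560
  bar c [586.8 145. ] size [31.2 40.9] yaw -89.5 px [628. 269.] sat 9.0 n 697
top
  bar c [581.  332.4] size [40.6 71.5] yaw 81.9 px [183. 224.] sat 70.0 n 294
     grip c [563.5 338.5] [15.5 20.9] 72.8 z 0.1098
  bar c [589.2 176.4] size [40. 93.] yaw -1.4 px [240. 223.] sat 6.0 n 366
     grip c [588.3 176.8] [16.2 20.5] 1.7 z 0.1116
  bar c [526.5 347.5] size [33.6 39.4] yaw -14.5 px [175. 244.] sat 68.0 n 161
     grip c [556.5 339.7] [13.6  5.2] 88.0 z 0.1095
  bar c [437.8 184.6] size [ 40.3 107.5] yaw -9.0 px [236. 279.] sat 5.5 n 460
     grip c [437.9 186.4] [15.1 22.7] 0.2 z 0.1113
  bar c [395.3  63.7] size [24.  52.7] yaw -89.2 px [281. 294.] sat 12.0 n 129
```

View pics/w17.png

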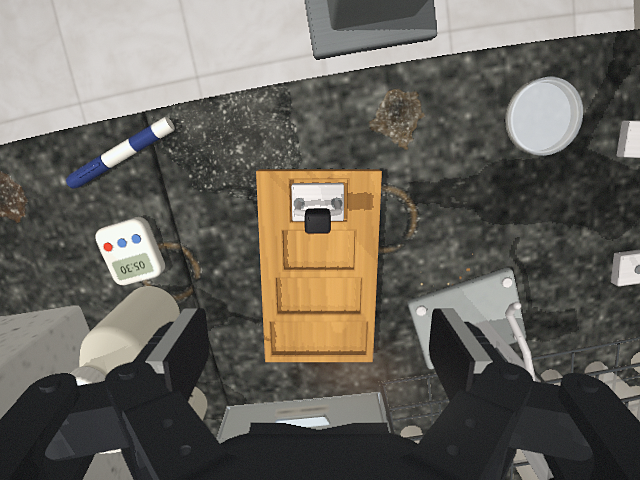

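Weight 1 is seated: grip top 0.118, bar inside the pocket at (318,200). Weight 3 is unmoved at (0.588, 0.178), and I go to it.

Call:
{"method": "play_rows", "body": {
  "motion": [
    [[0,0.1,0.1],[0,0,0.05]],
    [[0.03,0.24,0.165],[0,0,0.1]],
    [[0.06,0.38,0.165],[0,0,0.162]],
    [[0.1,0.52,0.165],[0,0,0.162]],
    [[0.15,0.66,0.165],[0,0,0.162]],
    [[0.22,0.79,0.165],[0,0,0.162]],
    [[0.3,0.9,0.1],[0,0,0.162]],
    [[0.366,0.978,0],[0,0,0.162]],
    [[0.366,0.978,0],[0,0,0.162]],
    [[0.366,0.978,0],[0,0,0.162]]
  ]
}}

```text
time: 32.02
tool_pos: [0.5875, 0.1773, 0.2537]
tcp_rot: [-1.228, -1.174, 1.179]
wrist_force: [0.4, 0.4, 1.3]
width: 1.002
```

```bash
python3 - <<'E'
from h import *
im,d,W,st=wlook('w18'); bars(im,W)
m=(W[...,0]>.62)&(W[...,0]<.8)&(W[...,2]>.1)&(W[...,2]<.4)&(abs(W[...,1]-.18)<.1)
if m.any(): print('near rack minx',np.percentile(W[m],[1,50],axis=0))
E
```

```text
t 32.02 tcp [0.5875 0.1773 0.2537] yaw 87.49 tilt [-0.0032 -0.0013 -1.    ] F [0.4  0.38 1.33] w 1.002 q6 -1.27
  bar c [406.5  64.5] size [28.9 47.8] yaw 89.9 px [194.  22.] sat 8.0 n 1296
  bar c [438.4 187.7] size [ 41.1 110.5] yaw -9.2 px [322.  54.] sat 6.0 n 3956
     grip c [437.9 187.5] [22.2 17.9] 81.1 z 0.1081
  bar c [563.  340.3] size [ 40.5 110.4] yaw 75.0 px [468. 170.] sat 59.0 n 3532
     grip c [563.1 339.9] [18.1 22.6] 77.1 z 0.1079
  bar c [589.4 177.7] size [40.3 92.2] yaw -2.8 px [319. 200.] sat 8.0 n 2521
     grip c [588.9 177.7] [20.8 16.9] 87.5 z 0.1082
near rack minx [[0.69149    0.0809776  0.10190868]
 [0.71449247 0.14352934 0.14200647]]
```

View pics/w18.png

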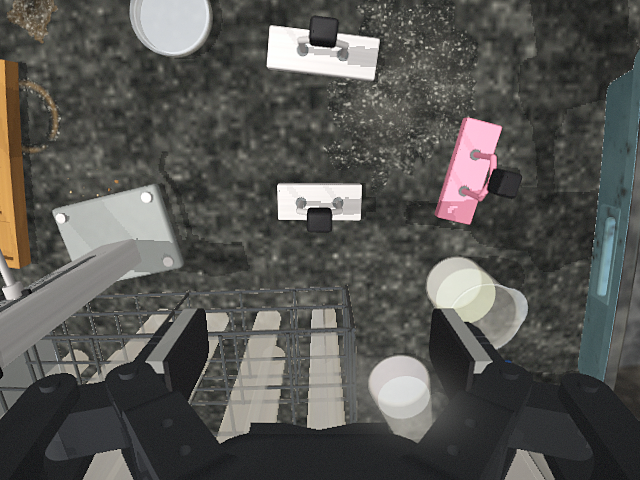

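Weight 3 (steel, 92 mm) is at (319,200), directly below the gripper. I descend.

Call:
{"method": "play_rows", "body": {
  "motion": [
    [[0.003,0.001,-0.12],[0,0,0]],
    [[0.003,0.001,-0.25],[0,0,0]],
    [[0.003,0.001,-0.36],[0,0,0]],
    [[0.003,0.001,-0.44],[0,0,0]],
    [[0.003,0.001,-0.49],[0,0,0]],
    [[0.003,0.001,-0.516],[0,0,0]],
    [[0.003,0.001,-0.516],[0,0,0]],
    [[0.003,0.001,-0.516],[0,0,0]]
  ]
}}

```text
time: 33.08
tool_pos: [0.5909, 0.1785, 0.0505]
tcp_rot: [-1.231, -1.179, 1.175]
wrist_force: [0.6, 0.6, 0.5]
width: 1.0
```

```bash
python3 - <<'E'
from h import *
im,d,W,st=wlook('w19')
E
```

```text
t 33.08 tcp [0.5909 0.1785 0.0505] yaw 87.47 tilt [ 2.7e-03  7.0e-04 -1.0e+00] F [0.63 0.6  0.55] w 1.0 q6 -1.27
```

View pics/w19.png

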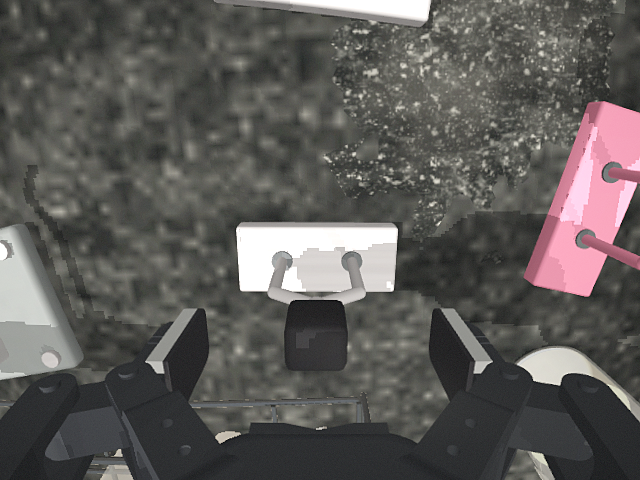

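Call:
{"method": "play_rows", "body": {
  "motion": [
    [[0,0,-0.003],[0,0,0]],
    [[0,0,-0.003],[0,0,0]],
    [[0,0,-0.003],[0,0,0]],
    [[0,0,-0.003],[0,0,0]],
    [[0,0,-0.003],[0,0,0]],
    [[0,0,-0.003],[0,0,0]],
    [[0,0,-0.003],[0,0,0]],
    [[0,0,-0.003],[0,0,0]]
  ],
  "gripper": 1,
  "squeeze": 70
}}

```text
time: 34.12
tool_pos: [0.5896, 0.1781, 0.0476]
tcp_rot: [-1.23, -1.177, 1.177]
wrist_force: [0.0, -1.2, 2.3]
width: 0.246
```

```bash
python3 - <<'E'
from h import *
im,d,W,st=wlook('w20')
P=W[(W[...,2]>.009)&(W[...,2]<.019)&(np.hypot(W[...,0]-.589,W[...,1]-.178)<.06)]
print('bar top z',np.median(P[:,2]),cv2.minAreaRect((P[:,:2]*1000).astype(np.float32)))
E
```

```text
t 34.12 tcp [0.5896 0.1781 0.0476] yaw 87.48 tilt [ 0.e+00 -2.e-04 -1.e+00] F [ 0.04 -1.21  2.29] w 0.246 q6 -1.27
bar top z 0.013604500506974808 ((588.8328247070312, 177.90423583984375), (92.75309753417969, 39.974884033203125), 87.54676055908203)
```

View pics/w20.png

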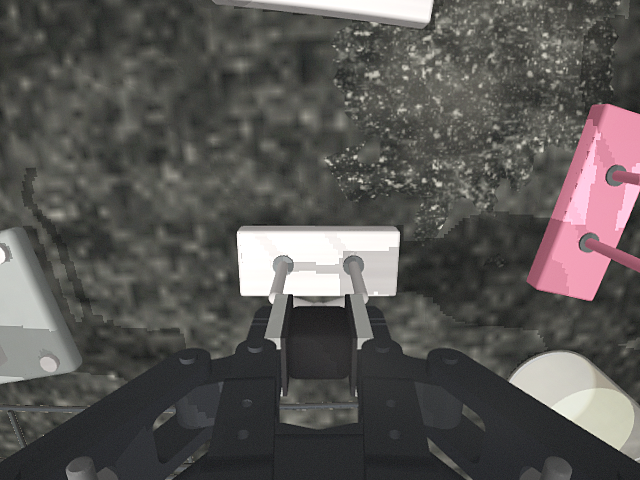

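Held (opening 0.246). I carry weight 3 to the stand-off before the hook.

Call:
{"method": "play_rows", "body": {
  "motion": [
    [[0,0,0.08],[0,0,0]],
    [[0,0,0.2],[0,0,0]],
    [[-0.05,-0.02,0.34],[0,0,0]],
    [[-0.13,-0.1,0.42],[0,0,0.05]],
    [[-0.21,-0.2,0.45],[0,0,0.12]],
    [[-0.29,-0.32,0.45],[0,0,0.2]],
    [[-0.322,-0.45,0.45],[0,0,0.278]],
    [[-0.322,-0.57,0.42],[0,0,0.278]],
    [[-0.322,-0.658,0.36],[0,0,0.278]],
    [[-0.322,-0.658,0.3],[0,0,0.278]]
  ]
}}

```text
time: 35.42
tool_pos: [0.4604, -0.087, 0.1666]
tcp_rot: [-1.124, -1.334, 1.334]
wrist_force: [1.1, 0.9, -2.6]
width: 0.245
```

Call:
{"method": "play_rows", "body": {
  "motion": [
    [[0,0,0],[0,0,0]],
    [[0,0,0],[0,0,0]],
    [[0,0,0],[0,0,0]]
  ]
}}

```text
time: 35.8
tool_pos: [0.4618, -0.0847, 0.1689]
tcp_rot: [-1.123, -1.339, 1.337]
wrist_force: [-0.0, -0.2, -1.4]
width: 0.245
```

```bash
python3 - <<'E'
from h import *
im,d,W,st=wlook('w21')
E
```

```text
t 35.8 tcp [ 0.4618 -0.0847  0.1689] yaw 100.04 tilt [ 2.2e-03 -4.0e-04 -1.0e+00] F [-0.04 -0.19 -1.37] w 0.245 q6 -1.98
```

View pics/w21.png

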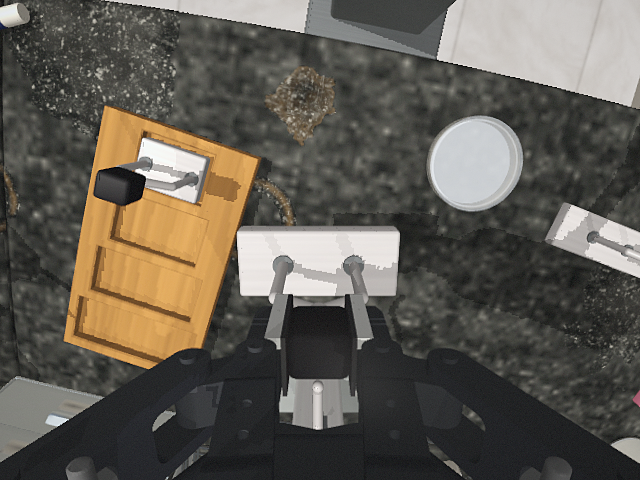

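The tip at (317,388) is centred, so I advance.

Call:
{"method": "play_rows", "body": {
  "motion": [
    [[0.03,0.005,0],[0,0,0]],
    [[0.06,0.011,0],[0,0,0]],
    [[0.09,0.016,0],[0,0,0]],
    [[0.12,0.021,0],[0,0,0]],
    [[0.15,0.026,0],[0,0,0]],
    [[0.174,0.031,0],[0,0,0]],
    [[0.183,0.032,0],[0,0,0]],
    [[0.183,0.032,0],[0,0,0]],
    [[0.183,0.032,0],[0,0,0]]
  ]
}}

```text
time: 36.98
tool_pos: [0.5336, -0.0722, 0.1675]
tcp_rot: [-1.121, -1.336, 1.336]
wrist_force: [0.1, 0.2, -2.6]
width: 0.249
```

```bash
python3 - <<'E'
from h import *
im,d,W,st=wlook('w22')
E
```

```text
t 36.98 tcp [ 0.5336 -0.0722  0.1675] yaw 99.98 tilt [-4.e-04  0.e+00 -1.e+00] F [ 0.1   0.18 -2.63] w 0.249 q6 -1.93
```

View pics/w22.png

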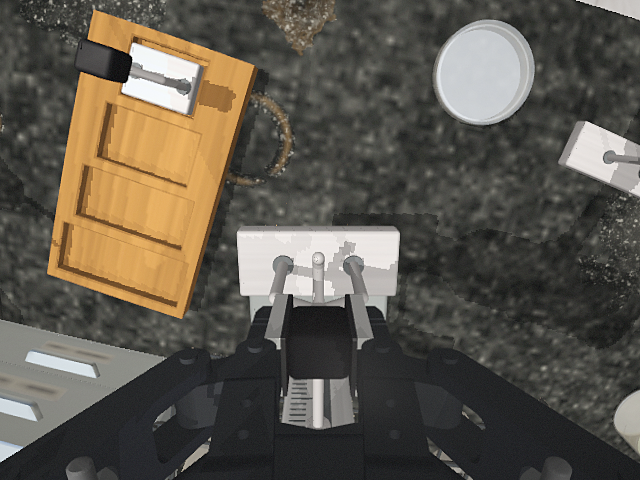

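The hook is through the window again, tip at (318,258). I lower.

Call:
{"method": "play_rows", "body": {
  "motion": [
    [[0.002,0,-0.03],[0,0,0]],
    [[0.002,0,-0.06],[0,0,0]],
    [[0.002,0,-0.085],[0,0,0]],
    [[0.002,0,-0.105],[0,0,0]],
    [[0.002,0,-0.12],[0,0,0]],
    [[0.002,0,-0.13],[0,0,0]],
    [[0.002,0,-0.132],[0,0,0]],
    [[0.002,0,-0.132],[0,0,0]],
    [[0.002,0,-0.132],[0,0,0]]
  ]
}}

```text
time: 38.15
tool_pos: [0.535, -0.0722, 0.1152]
tcp_rot: [-1.122, -1.337, 1.336]
wrist_force: [-0.6, 0.8, -0.4]
width: 0.247
```

```bash
python3 - <<'E'
from h import *
im,d,W,st=wlook('w23')
for _ in range(2):
    s=bot.read_state(); print(s['wrist_force'])
E
```

```text
t 38.15 tcp [ 0.535  -0.0722  0.1152] yaw 99.99 tilt [ 6.e-04 -1.e-04 -1.e+00] F [-0.6   0.84 -0.42] w 0.247 q6 -1.93
[0.60150391 0.30201732 0.16742967]
[0.60150391 0.30201732 0.16742967]
```

View pics/w23.png

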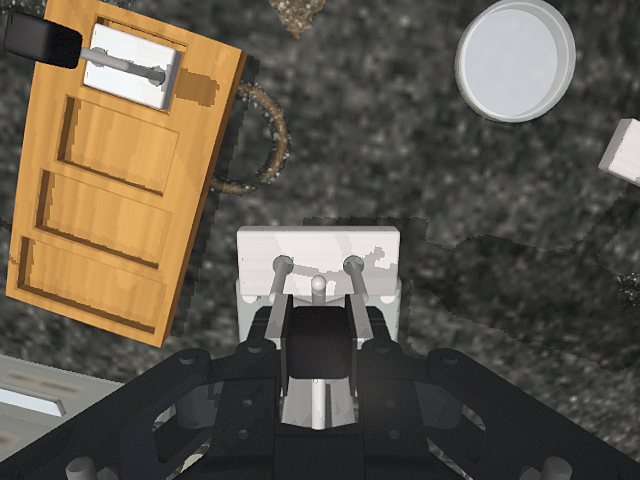

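The load is on the hook (Fz from −2.6 to about 0). I release and wait.

Call:
{"method": "play_rows", "body": {
  "motion": [
    [[0,0,0],[0,0,0]],
    [[0,0,0],[0,0,0]],
    [[0,0,0],[0,0,0]],
    [[0,0,0],[0,0,0]],
    [[0,0,0],[0,0,0]],
    [[0,0,0],[0,0,0]]
  ],
  "gripper": 0
}}

```text
time: 38.95
tool_pos: [0.5348, -0.0722, 0.1148]
tcp_rot: [-1.122, -1.336, 1.336]
wrist_force: [-0.3, 0.4, 0.8]
width: 1.002
```

Call:
{"method": "play_rows", "body": {
  "motion": [
    [[0,0,0],[0,0,0]],
    [[0,0,0],[0,0,0]],
    [[0,0,0],[0,0,0]],
    [[0,0,0],[0,0,0]],
    [[0,0,0],[0,0,0]],
    [[0,0,0],[0,0,0]],
    [[0,0,0],[0,0,0]],
    [[0,0,0],[0,0,0]],
    [[0,0,0],[0,0,0]],
    [[0,0,0],[0,0,0]]
  ]
}}

```text
time: 40.2
tool_pos: [0.5348, -0.0722, 0.1148]
tcp_rot: [-1.122, -1.336, 1.336]
wrist_force: [-0.4, 0.0, 0.6]
width: 0.998
```

Call:
{"method": "play_rows", "body": {
  "motion": [
    [[0,0,0],[0,0,0]],
    [[0,0,0],[0,0,0]],
    [[0,0,0],[0,0,0]],
    [[0,0,0],[0,0,0]],
    [[0,0,0],[0,0,0]],
    [[0,0,0],[0,0,0]],
    [[0,0,0],[0,0,0]],
    [[0,0,0],[0,0,0]],
    [[0,0,0],[0,0,0]],
    [[0,0,0],[0,0,0]]
  ]
}}

```text
time: 41.45
tool_pos: [0.5348, -0.0722, 0.1148]
tcp_rot: [-1.122, -1.336, 1.336]
wrist_force: [-0.4, 0.2, 0.1]
width: 1.0
```

```bash
python3 - <<'E'
from h import *
im,d,W,st=wlook('w24'); griptop(W,(.5345,-.072))
E
```

```text
t 41.45 tcp [ 0.5348 -0.0722  0.1148] yaw 99.98 tilt [ 0.  0. -1.] F [-0.42  0.19  0.12] w 1.0 q6 -1.93
  hung grip top z 0.217 c [523.6 -74.1] [ 3.  38.8] 9.4 -> eye z 0.178
```

View pics/w24.png

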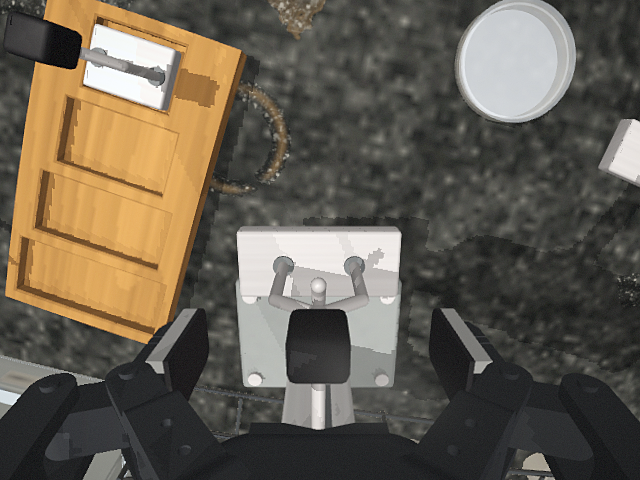

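Weight 3 hangs free at (318,345). I wait at least 5 s more, and tighten the filter, which caught gripper parts.

Call:
{"method": "play_rows", "body": {
  "motion": [
    [[0,0,0],[0,0,0]],
    [[0,0,0],[0,0,0]],
    [[0,0,0],[0,0,0]],
    [[0,0,0],[0,0,0]],
    [[0,0,0],[0,0,0]],
    [[0,0,0],[0,0,0]],
    [[0,0,0],[0,0,0]],
    [[0,0,0],[0,0,0]],
    [[0,0,0],[0,0,0]],
    [[0,0,0],[0,0,0]]
  ]
}}

```text
time: 42.75
tool_pos: [0.5348, -0.0722, 0.1148]
tcp_rot: [-1.122, -1.336, 1.336]
wrist_force: [-0.0, -0.2, -0.5]
width: 0.999
```

Call:
{"method": "play_rows", "body": {
  "motion": [
    [[0,0,0],[0,0,0]],
    [[0,0,0],[0,0,0]],
    [[0,0,0],[0,0,0]],
    [[0,0,0],[0,0,0]],
    [[0,0,0],[0,0,0]],
    [[0,0,0],[0,0,0]],
    [[0,0,0],[0,0,0]],
    [[0,0,0],[0,0,0]],
    [[0,0,0],[0,0,0]],
    [[0,0,0],[0,0,0]]
  ]
}}

```text
time: 44.0
tool_pos: [0.5348, -0.0722, 0.1148]
tcp_rot: [-1.122, -1.336, 1.336]
wrist_force: [-0.7, 0.3, -0.5]
width: 0.999
```

Call:
{"method": "play_rows", "body": {
  "motion": [
    [[0,0,0],[0,0,0]],
    [[0,0,0],[0,0,0]],
    [[0,0,0],[0,0,0]],
    [[0,0,0],[0,0,0]],
    [[0,0,0],[0,0,0]],
    [[0,0,0],[0,0,0]],
    [[0,0,0],[0,0,0]],
    [[0,0,0],[0,0,0]],
    [[0,0,0],[0,0,0]],
    [[0,0,0],[0,0,0]]
  ]
}}

```text
time: 45.25
tool_pos: [0.5348, -0.0722, 0.1148]
tcp_rot: [-1.122, -1.336, 1.336]
wrist_force: [0.6, -1.2, 0.4]
width: 1.0
```

Call:
{"method": "play_rows", "body": {
  "motion": [
    [[0,0,0],[0,0,0]],
    [[0,0,0],[0,0,0]],
    [[0,0,0],[0,0,0]],
    [[0,0,0],[0,0,0]],
    [[0,0,0],[0,0,0]],
    [[0,0,0],[0,0,0]],
    [[0,0,0],[0,0,0]],
    [[0,0,0],[0,0,0]],
    [[0,0,0],[0,0,0]],
    [[0,0,0],[0,0,0]]
  ]
}}

```text
time: 46.5
tool_pos: [0.5348, -0.0722, 0.1148]
tcp_rot: [-1.122, -1.336, 1.336]
wrist_force: [-0.1, 0.8, 0.3]
width: 1.0
```

```bash
sed -i 's/<.22)&(np.hypot/<.192)\&(np.hypot/' h.py; python3 - <<'E'
from h import *
s=bot.read_state()
z=np.load('/tmp/w24.npz'); griptop(cloud('wrist',z['d'],s),(.5345,-.072))
im,d,W,st=wlook('w25'); griptop(W,(.5345,-.072))
E
```

```text
hung grip top z 0.1766 c [534.3 -72. ] [18.7 22. ] 10.5 -> eye z 0.1376
t 46.5 tcp [ 0.5348 -0.0722  0.1148] yaw 99.99 tilt [-0. -0. -1.] F [-0.08  0.85  0.27] w 1.0 q6 -1.93
  hung grip top z 0.1766 c [534.3 -72. ] [18.9 22.1] 9.7 -> eye z 0.1376
```

Steady: grip top 0.1766 at both looks, 5 s apart. I take weight 3 off.

Call:
{"method": "play_rows", "body": {
  "motion": [
    [[0,0,0.002],[0,0,0]],
    [[0,0,0.002],[0,0,0]],
    [[0,0,0.002],[0,0,0]],
    [[0,0,0.002],[0,0,0]],
    [[0,0,0.002],[0,0,0]],
    [[0,0,0.002],[0,0,0]],
    [[0,0,0.002],[0,0,0]],
    [[0,0,0.002],[0,0,0]]
  ],
  "gripper": 1,
  "squeeze": 70
}}

```text
time: 47.55
tool_pos: [0.5348, -0.0722, 0.1156]
tcp_rot: [-1.122, -1.336, 1.336]
wrist_force: [-0.3, -0.2, 0.6]
width: 0.255
```

Call:
{"method": "play_rows", "body": {
  "motion": [
    [[0,0,0.015],[0,0,0]],
    [[0,0,0.04],[0,0,0]],
    [[0,0,0.07],[0,0,0]],
    [[0,0,0.1],[0,0,0]],
    [[0,0,0.125],[0,0,0]],
    [[0,0,0.132],[0,0,0]],
    [[0,0,0.132],[0,0,0]],
    [[0,0,0.132],[0,0,0]]
  ]
}}

```text
time: 48.55
tool_pos: [0.5343, -0.0721, 0.1678]
tcp_rot: [-1.121, -1.336, 1.337]
wrist_force: [-0.5, 0.8, -2.5]
width: 0.247
```

```bash
python3 - <<'E'
from h import *
im,d,W,st=wlook('w26')
E
```

```text
t 48.55 tcp [ 0.5343 -0.0721  0.1678] yaw 99.99 tilt [-1.1e-03  2.0e-04 -1.0e+00] F [-0.48  0.78 -2.46] w 0.247 q6 -1.93
```

View pics/w26.png

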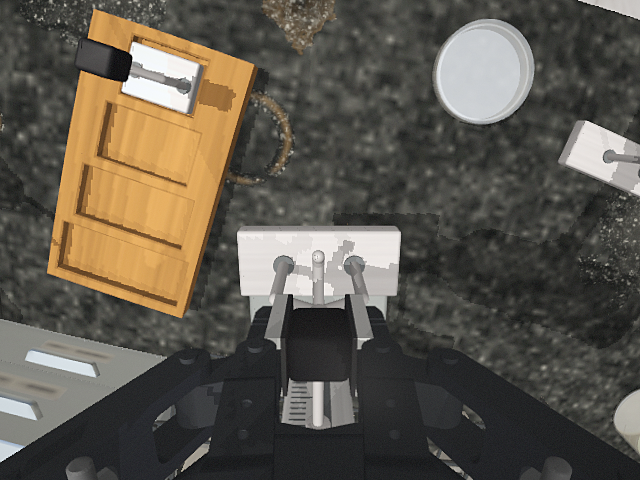

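Call:
{"method": "play_rows", "body": {
  "motion": [
    [[-0.05,-0.009,0],[0,0,0]],
    [[-0.11,-0.02,0],[0,0,0]],
    [[-0.17,-0.031,0],[0,0,0]],
    [[-0.19,-0.036,0.05],[0,0,0]],
    [[-0.18,-0.1,0.14],[0,0,-0.1]],
    [[-0.14,-0.2,0.14],[0,0,-0.2]],
    [[-0.08,-0.3,0.14],[0,0,-0.32]],
    [[0,-0.38,0.1],[0,0,-0.438]],
    [[0.043,-0.4,0.08],[0,0,-0.438]],
    [[0.043,-0.4,0.08],[0,0,-0.438]]
  ]
}}

```text
time: 49.85
tool_pos: [0.5518, -0.2325, 0.1983]
tcp_rot: [-1.282, -1.081, 1.083]
wrist_force: [-0.1, 0.2, -2.4]
width: 0.247
```

Call:
{"method": "play_rows", "body": {
  "motion": [
    [[0,0,-0.1],[0,0,0]],
    [[0,0,-0.15],[0,0,0]],
    [[0,0,-0.15],[0,0,0]],
    [[0,0,-0.15],[0,0,0]]
  ]
}}

```text
time: 50.35
tool_pos: [0.5525, -0.2323, 0.1416]
tcp_rot: [-1.286, -1.084, 1.083]
wrist_force: [0.7, 0.1, -1.5]
width: 0.245
```

```bash
cat >> h.py <<'E'
def held(W,st,off=.0466):
    t=st['tool_pos']; z=t[2]-off+.014
    m=(abs(W[...,2]-z)<.006)&(np.hypot(W[...,0]-t[0],W[...,1]-t[1])<.07)
    Q=W[m]; r=cv2.minAreaRect((Q[:,:2]*1000).astype(np.float32)); print('held bar',np.round(r[0],1),np.round(r[1],1),round(r[2],2),'topz',np.median(Q[:,2]).round(4),'tcp-underside',(t[2]-np.median(Q[:,2])+.014).round(4))
E
python3 - <<'E'
from h import *
im,d,W,st=wlook('w27'); block_fit(W,(.524,-.2275,-9.8)); held(W,st)
E
```

```text
t 50.35 tcp [ 0.5525 -0.2323  0.1416] yaw 80.29 tilt [ 1.4e-03 -7.0e-04 -1.0e+00] F [ 0.73  0.06 -1.52] w 0.245 q6 -1.84
block [ 0.5237 -0.2276 -9.8412] cost mm 1.395
  pocket 1 [ 0.441  -0.2132]
  pocket 2 [ 0.4962 -0.2228]
  pocket 3 [ 0.5513 -0.2323]
  pocket 4 [ 0.6065 -0.2419]
held bar [ 551.5 -232.1] [92.7 40.1] 80.09 topz 0.1084 tcp-underside 0.0473
```

View pics/w27.png

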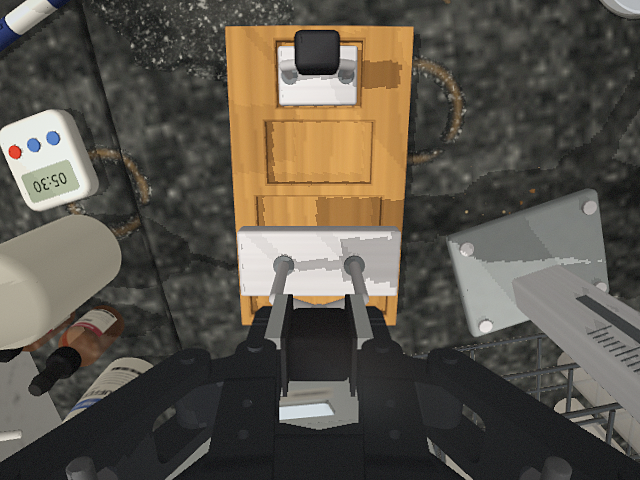

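The held bar is centred over pocket 3, 92 mm bar to 98 mm pocket, within 0.3 mm. I lower it.

Call:
{"method": "play_rows", "body": {
  "motion": [
    [[0,0,-0.06],[0,0,0]],
    [[0,0,-0.11],[0,0,0]],
    [[0,0,-0.15],[0,0,0]],
    [[0,0,-0.18],[0,0,0]],
    [[0,0,-0.195],[0,0,0]],
    [[0,0,-0.205],[0,0,0]],
    [[0,0,-0.211],[0,0,0]],
    [[0,0,-0.213],[0,0,0]],
    [[0,0,-0.213],[0,0,0]],
    [[0,0,-0.213],[0,0,0]]
  ]
}}

```text
time: 51.65
tool_pos: [0.5526, -0.2324, 0.0569]
tcp_rot: [-1.286, -1.084, 1.083]
wrist_force: [-3.3, 1.3, 4.8]
width: 0.246
```

```bash
python3 - <<'E'
from h import *
im,d,W,st=wlook('w28'); held(W,st)
E
```

```text
t 51.65 tcp [ 0.5526 -0.2324  0.0569] yaw 80.28 tilt [ 1.4e-03 -6.0e-04 -1.0e+00] F [-3.25  1.29  4.84] w 0.246 q6 -1.84
held bar [ 543.7 -230.8] [132.2  96.2] 80.42 topz 0.0204 tcp-underside 0.0505
```

View pics/w28.png

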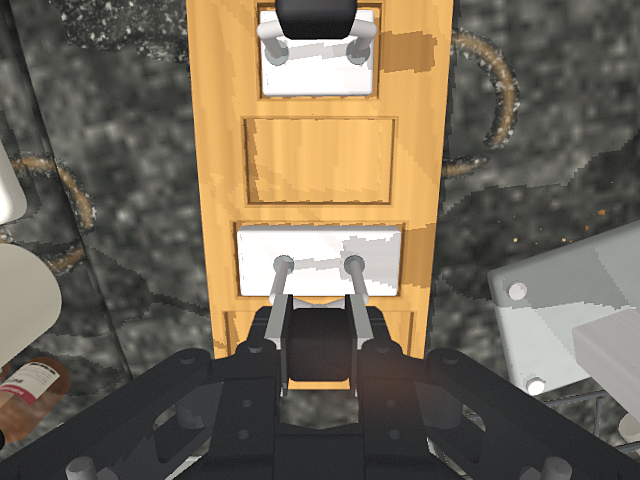

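It sits in the pocket with contact felt. I release and rise.

Call:
{"method": "play_rows", "body": {
  "motion": [
    [[0,0,0],[0,0,0]],
    [[0,0,0],[0,0,0]],
    [[0,0,0],[0,0,0]],
    [[0,0,0],[0,0,0]],
    [[0,0,0],[0,0,0]],
    [[0,0,0],[0,0,0]]
  ],
  "gripper": 0
}}

```text
time: 52.45
tool_pos: [0.552, -0.2322, 0.0551]
tcp_rot: [-1.285, -1.083, 1.083]
wrist_force: [0.7, 0.7, 0.6]
width: 0.998
```

Call:
{"method": "play_rows", "body": {
  "motion": [
    [[0,0,0.1],[0,0,0]],
    [[0,0,0.25],[0,0,0]],
    [[-0.05,0,0.4],[0,0,0]],
    [[-0.12,0,0.53],[0,0,0]],
    [[-0.2,0,0.6],[0,0,0]],
    [[-0.2,0,0.6],[0,0,0]],
    [[-0.2,0,0.6],[0,0,0]]
  ]
}}

```text
time: 53.32
tool_pos: [0.4719, -0.232, 0.2944]
tcp_rot: [-1.284, -1.083, 1.083]
wrist_force: [0.5, 0.7, -0.3]
width: 1.002
```

```bash
python3 - <<'E'
from h import *
im,d,W,st=wlook('w29'); bars(im,W,zlo=.0215,zhi=.029,box=(.38,.65,-.3,-.16))
im,d=cams.read_camera('top'); print('top');bars(im,cloud('top',d),minpx=120,zlo=.008,zhi=.022)
E
```

```text
t 53.33 tcp [ 0.4719 -0.232   0.2944] yaw 80.26 tilt [-2.e-04  4.e-04 -1.e+00] F [ 0.54  0.67 -0.29] w 1.002 q6 -1.91
  bar c [ 442.2 -214.1] size [38.7 55.7] yaw -9.6 px [326. 161.] sat 7.0 n 960
     grip c [ 442.3 -214.3] [21.9 18.3] 80.8 z 0.1177
  bar c [ 552.1 -232.3] size [39.3 91.7] yaw -9.9 px [329. 258.] sat 8.0 n 2031
     grip c [ 551.9 -232.4] [21.  17.5] 80.2 z 0.1176
top
  bar c [563.6 338.3] size [ 41.4 110.5] yaw 75.3 px [180. 231.] sat 69.0 n 471
     grip c [564.1 338.4] [13.8 20.7] 84.9 z 0.1113
  bar c [443.9 224.6] size [28.  39.3] yaw 82.0 px [220. 276.] sat 10.0 n 130
     grip c [439.  193.7] [ 6.6 17.4] 76.5 z 0.1107
  bar c [435.4 169.2] size [39.8 76.1] yaw -9.2 px [243. 280.] sat 5.0 n 300
     grip c [437.8 185.5] [21.6 17.5] 81.6 z 0.112
  bar c [384.8  63.5] size [23.8 47.4] yaw -89.0 px [281. 298.] sat 12.0 n 133
```

View pics/w29.png

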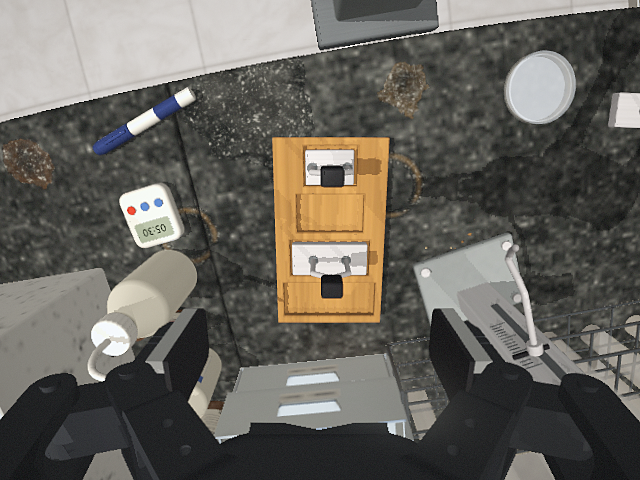

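Both are seated: grip tops at 0.118, at (332,175) and (331,287). Now to weight 4, seen by the top camera at (0.438, 0.187).

Call:
{"method": "play_rows", "body": {
  "motion": [
    [[-0.04,0.12,0.02],[0,0,0.016]],
    [[-0.084,0.26,0.02],[0,0,0.016]],
    [[-0.084,0.4,0.02],[0,0,0.016]],
    [[-0.084,0.54,0.02],[0,0,0.016]],
    [[-0.084,0.68,0.02],[0,0,0.016]],
    [[-0.084,0.82,0],[0,0,0.016]],
    [[-0.084,0.94,-0.05],[0,0,0.016]],
    [[-0.084,1,-0.1],[0,0,0.016]],
    [[-0.084,1,-0.1],[0,0,0.016]],
    [[-0.084,1,-0.1],[0,0,0.016]]
  ]
}}

```text
time: 54.68
tool_pos: [0.4383, 0.1675, 0.2545]
tcp_rot: [-1.279, -1.091, 1.095]
wrist_force: [0.7, 0.3, 0.0]
width: 0.997
```

```bash
python3 - <<'E'
from h import *
im,d,W,st=wlook('w30'); bars(im,W)
E
```

```text
t 54.67 tcp [0.4383 0.1675 0.2545] yaw 81.03 tilt [-0.0016 -0.0011 -1.    ] F [0.7  0.34 0.02] w 0.997 q6 -1.1
  bar c [392.1  64.6] size [29.3 75.2] yaw -90.0 px [215. 173.] sat 8.0 n 1471
  bar c [437.7 187.9] size [ 39.6 110. ] yaw -9.2 px [336. 195.] sat 8.0 n 3048
     grip c [437.5 187.5] [21.6 17.6] 81.7 z 0.1081
  bar c [563.  340.1] size [ 41.2 110. ] yaw 75.1 px [480. 277.] sat 61.0 n 2711
     grip c [562.6 340.2] [18.1 22.1] 75.3 z 0.1079
```

View pics/w30.png

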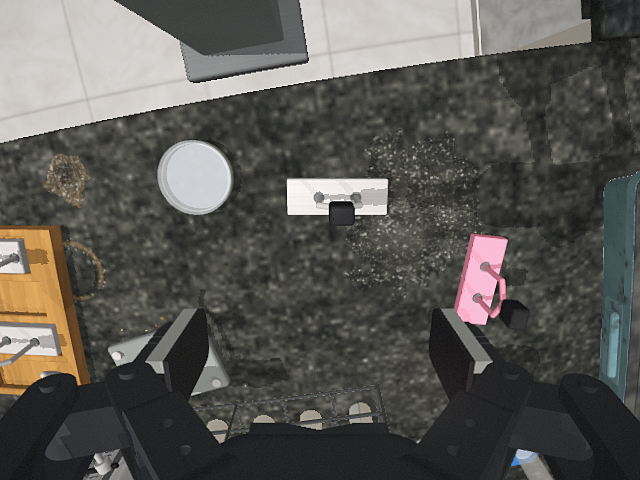

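The two long bars: steel-grey 110 mm at (337,197), saturation 8, and pink at (480,278), saturation 61. The grey one is weight_4, and this picture is itself a close view of it. I descend on it.

Call:
{"method": "play_rows", "body": {
  "motion": [
    [[-0.001,0.05,-0.1],[0,0,0]],
    [[-0.001,0.05,-0.24],[0,0,0]],
    [[-0.001,0.05,-0.36],[0,0,0]],
    [[-0.001,0.05,-0.44],[0,0,0]],
    [[-0.001,0.05,-0.49],[0,0,0]],
    [[-0.001,0.05,-0.519],[0,0,0]],
    [[-0.001,0.05,-0.519],[0,0,0]],
    [[-0.001,0.05,-0.519],[0,0,0]]
  ]
}}

```text
time: 55.72
tool_pos: [0.4392, 0.1879, 0.0488]
tcp_rot: [-1.28, -1.094, 1.091]
wrist_force: [0.1, -0.4, 1.2]
width: 0.995
```

```bash
python3 - <<'E'
from h import *
im,d,W,st=wlook('w31')
E
```

```text
t 55.73 tcp [0.4392 0.1879 0.0488] yaw 80.96 tilt [ 2.1e-03  8.0e-04 -1.0e+00] F [ 0.07 -0.43  1.25] w 0.995 q6 -1.06
```

View pics/w31.png

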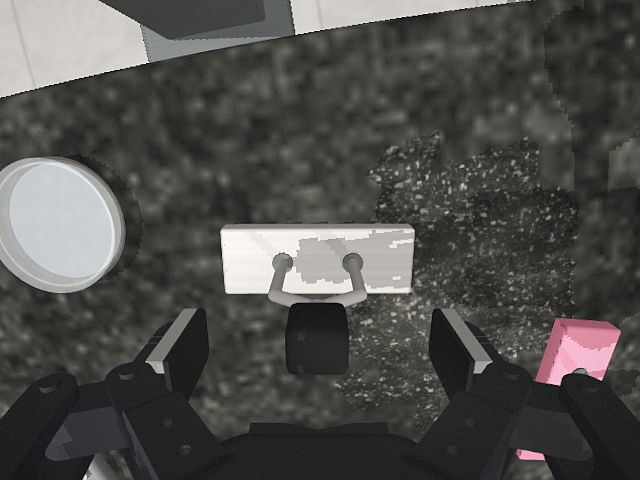

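Call:
{"method": "play_rows", "body": {
  "motion": [
    [[0,0,0],[0,0,0]],
    [[0,0,0],[0,0,0]],
    [[0,0,0],[0,0,0]],
    [[0,0,0],[0,0,0]],
    [[0,0,0],[0,0,0]],
    [[0,0,0],[0,0,0]],
    [[0,0,0],[0,0,0]],
    [[0,0,0],[0,0,0]]
  ],
  "gripper": 1,
  "squeeze": 80
}}

```text
time: 56.78
tool_pos: [0.438, 0.1877, 0.0478]
tcp_rot: [-1.28, -1.093, 1.093]
wrist_force: [-1.3, -2.5, 5.7]
width: 0.244
```

```bash
python3 - <<'E'
from h import *
im,d,W,st=wlook('w32'); held(W,st)
E
```

```text
t 56.77 tcp [0.438  0.1877 0.0478] yaw 81.0 tilt [ 0.e+00 -2.e-04 -1.e+00] F [-1.25 -2.54  5.7 ] w 0.244 q6 -1.06
held bar [437.8 187.6] [110.7  40.5] 81.09 topz 0.0135 tcp-underside 0.0483
```

Held. I carry weight 4 to the stand-off.

Call:
{"method": "play_rows", "body": {
  "motion": [
    [[0,0,0.06],[0,0,0]],
    [[0,0,0.18],[0,0,0]],
    [[0,-0.02,0.32],[0,0,0]],
    [[0.01,-0.1,0.42],[0,0,0.05]],
    [[0.02,-0.22,0.44],[0,0,0.15]],
    [[0.035,-0.35,0.44],[0,0,0.26]],
    [[0.05,-0.48,0.43],[0,0,0.36]],
    [[0.0565,-0.6,0.4],[0,0,0.422]],
    [[0.0565,-0.682,0.35],[0,0,0.422]],
    [[0.0565,-0.682,0.3],[0,0,0.422]]
  ]
}}

```text
time: 58.08
tool_pos: [0.46, -0.0869, 0.1658]
tcp_rot: [-1.123, -1.333, 1.334]
wrist_force: [-0.4, 1.0, -3.2]
width: 0.241
```

Call:
{"method": "play_rows", "body": {
  "motion": [
    [[0,0,0],[0,0,0]],
    [[0,0,0],[0,0,0]],
    [[0,0,0],[0,0,0]],
    [[0,0,0],[0,0,0]]
  ]
}}

```text
time: 58.58
tool_pos: [0.4612, -0.0847, 0.1685]
tcp_rot: [-1.123, -1.338, 1.337]
wrist_force: [-0.4, 0.4, -2.4]
width: 0.243
```

```bash
python3 - <<'E'
from h import *
im,d,W,st=wlook('w33'); held(W,st)
E
```

```text
t 58.58 tcp [ 0.4612 -0.0847  0.1685] yaw 100.04 tilt [ 1.6e-03 -3.0e-04 -1.0e+00] F [-0.38  0.41 -2.39] w 0.243 q6 -1.98
held bar [461.2 -84.3] [ 40.6 110.9] 10.25 topz 0.1342 tcp-underside 0.0483
```

View pics/w33.png

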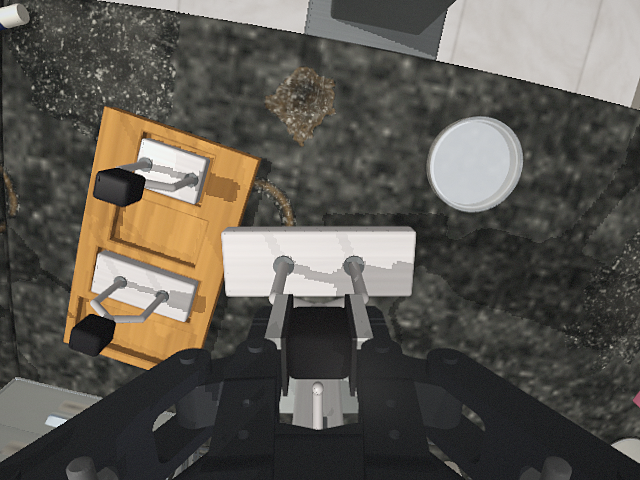

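Call:
{"method": "play_rows", "body": {
  "motion": [
    [[0.03,0.005,0],[0,0,0]],
    [[0.06,0.011,0],[0,0,0]],
    [[0.09,0.016,0],[0,0,0]],
    [[0.12,0.021,0],[0,0,0]],
    [[0.15,0.026,0],[0,0,0]],
    [[0.174,0.031,0],[0,0,0]],
    [[0.184,0.032,0],[0,0,0]],
    [[0.184,0.032,0],[0,0,0]],
    [[0.184,0.032,0],[0,0,0]]
  ]
}}

```text
time: 59.75
tool_pos: [0.5338, -0.0722, 0.1675]
tcp_rot: [-1.121, -1.336, 1.337]
wrist_force: [-1.2, -0.7, -3.2]
width: 0.241
```

```bash
python3 - <<'E'
from h import *
im,d,W,st=wlook('w34')
E
```

```text
t 59.75 tcp [ 0.5338 -0.0722  0.1675] yaw 99.98 tilt [-5.e-04  0.e+00 -1.e+00] F [-1.18 -0.68 -3.22] w 0.241 q6 -1.93
```

View pics/w34.png

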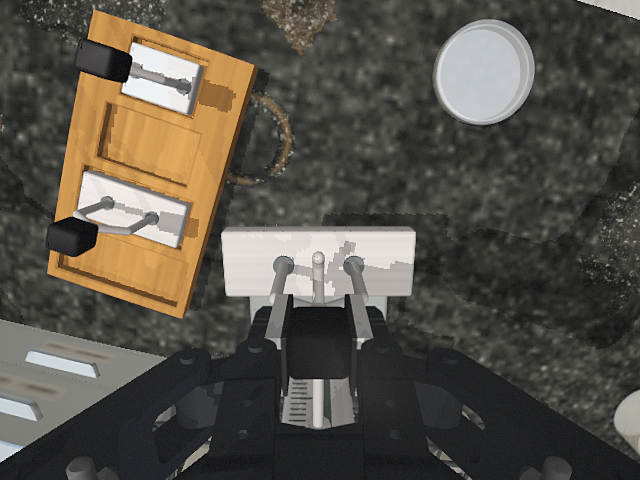

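Call:
{"method": "play_rows", "body": {
  "motion": [
    [[0.002,0,-0.03],[0,0,0]],
    [[0.002,0,-0.06],[0,0,0]],
    [[0.002,0,-0.085],[0,0,0]],
    [[0.002,0,-0.105],[0,0,0]],
    [[0.002,0,-0.12],[0,0,0]],
    [[0.002,0,-0.132],[0,0,0]],
    [[0.002,0,-0.139],[0,0,0]],
    [[0.002,0,-0.139],[0,0,0]],
    [[0.002,0,-0.139],[0,0,0]],
    [[0.002,0,-0.139],[0,0,0]]
  ]
}}

```text
time: 61.05
tool_pos: [0.5349, -0.0722, 0.1122]
tcp_rot: [-1.122, -1.336, 1.336]
wrist_force: [-2.4, 0.7, -0.5]
width: 0.241
```

```bash
python3 - <<'E'
from h import *
im,d,W,st=wlook('w35')
E
```

```text
t 61.05 tcp [ 0.5349 -0.0722  0.1122] yaw 99.99 tilt [ 0.e+00 -1.e-04 -1.e+00] F [-2.35  0.71 -0.54] w 0.241 q6 -1.93
```

View pics/w35.png

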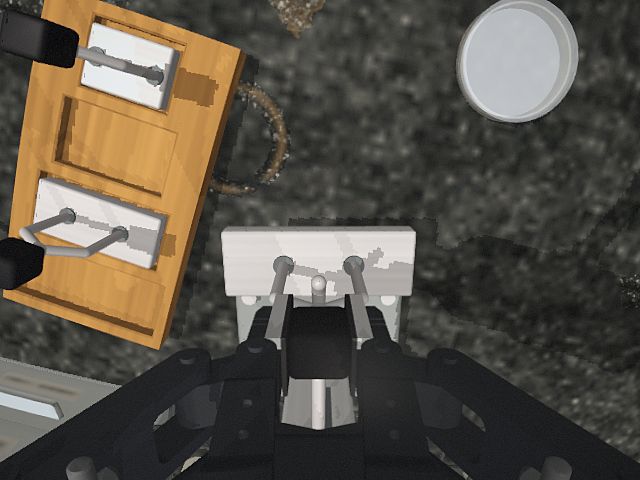

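The load has transferred, so I release and wait.

Call:
{"method": "play_rows", "body": {
  "motion": [
    [[0,0,0],[0,0,0]],
    [[0,0,0],[0,0,0]],
    [[0,0,0],[0,0,0]],
    [[0,0,0],[0,0,0]],
    [[0,0,0],[0,0,0]],
    [[0,0,0],[0,0,0]]
  ],
  "gripper": 0
}}

```text
time: 61.85
tool_pos: [0.535, -0.0722, 0.112]
tcp_rot: [-1.122, -1.336, 1.336]
wrist_force: [-0.0, -0.2, -0.1]
width: 0.998
```

Call:
{"method": "play_rows", "body": {
  "motion": [
    [[0,0,0],[0,0,0]],
    [[0,0,0],[0,0,0]],
    [[0,0,0],[0,0,0]],
    [[0,0,0],[0,0,0]],
    [[0,0,0],[0,0,0]],
    [[0,0,0],[0,0,0]],
    [[0,0,0],[0,0,0]],
    [[0,0,0],[0,0,0]],
    [[0,0,0],[0,0,0]],
    [[0,0,0],[0,0,0]]
  ]
}}

```text
time: 63.1
tool_pos: [0.535, -0.0722, 0.112]
tcp_rot: [-1.122, -1.336, 1.336]
wrist_force: [0.3, -0.3, 0.1]
width: 0.999
```

Call:
{"method": "play_rows", "body": {
  "motion": [
    [[0,0,0],[0,0,0]],
    [[0,0,0],[0,0,0]],
    [[0,0,0],[0,0,0]],
    [[0,0,0],[0,0,0]],
    [[0,0,0],[0,0,0]],
    [[0,0,0],[0,0,0]],
    [[0,0,0],[0,0,0]],
    [[0,0,0],[0,0,0]],
    [[0,0,0],[0,0,0]],
    [[0,0,0],[0,0,0]]
  ]
}}

```text
time: 64.35
tool_pos: [0.535, -0.0722, 0.112]
tcp_rot: [-1.122, -1.336, 1.336]
wrist_force: [-1.3, -0.7, 0.4]
width: 1.0
```

```bash
python3 - <<'E'
from h import *
im,d,W,st=wlook('w36'); griptop(W,(.5345,-.072))
E
```

```text
t 64.35 tcp [ 0.535  -0.0722  0.112 ] yaw 99.98 tilt [ 0. -0. -1.] F [-1.26 -0.67  0.44] w 1.0 q6 -1.93
  hung grip top z 0.1689 c [534.  -71.7] [19. 22.] 10.0 -> eye z 0.1299
```

View pics/w36.png

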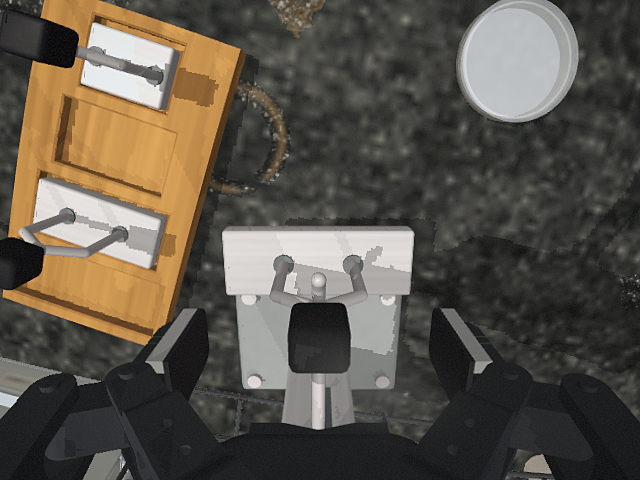

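Call:
{"method": "play_rows", "body": {
  "motion": [
    [[0,0,0],[0,0,0]],
    [[0,0,0],[0,0,0]],
    [[0,0,0],[0,0,0]],
    [[0,0,0],[0,0,0]],
    [[0,0,0],[0,0,0]],
    [[0,0,0],[0,0,0]],
    [[0,0,0],[0,0,0]],
    [[0,0,0],[0,0,0]],
    [[0,0,0],[0,0,0]],
    [[0,0,0],[0,0,0]]
  ]
}}

```text
time: 65.65
tool_pos: [0.5349, -0.0722, 0.112]
tcp_rot: [-1.122, -1.336, 1.336]
wrist_force: [0.0, -0.5, -0.1]
width: 0.997
```

Call:
{"method": "play_rows", "body": {
  "motion": [
    [[0,0,0],[0,0,0]],
    [[0,0,0],[0,0,0]],
    [[0,0,0],[0,0,0]],
    [[0,0,0],[0,0,0]],
    [[0,0,0],[0,0,0]],
    [[0,0,0],[0,0,0]],
    [[0,0,0],[0,0,0]],
    [[0,0,0],[0,0,0]],
    [[0,0,0],[0,0,0]],
    [[0,0,0],[0,0,0]]
  ]
}}

```text
time: 66.9
tool_pos: [0.535, -0.0722, 0.112]
tcp_rot: [-1.122, -1.336, 1.336]
wrist_force: [0.5, -0.1, 0.0]
width: 0.999
```

Call:
{"method": "play_rows", "body": {
  "motion": [
    [[0,0,0],[0,0,0]],
    [[0,0,0],[0,0,0]],
    [[0,0,0],[0,0,0]],
    [[0,0,0],[0,0,0]],
    [[0,0,0],[0,0,0]],
    [[0,0,0],[0,0,0]],
    [[0,0,0],[0,0,0]],
    [[0,0,0],[0,0,0]],
    [[0,0,0],[0,0,0]],
    [[0,0,0],[0,0,0]]
  ]
}}

```text
time: 68.15
tool_pos: [0.535, -0.0722, 0.112]
tcp_rot: [-1.122, -1.336, 1.336]
wrist_force: [1.0, -0.3, -0.3]
width: 1.001
```

Call:
{"method": "play_rows", "body": {
  "motion": [
    [[0,0,0],[0,0,0]],
    [[0,0,0],[0,0,0]],
    [[0,0,0],[0,0,0]],
    [[0,0,0],[0,0,0]],
    [[0,0,0],[0,0,0]],
    [[0,0,0],[0,0,0]],
    [[0,0,0],[0,0,0]],
    [[0,0,0],[0,0,0]],
    [[0,0,0],[0,0,0]],
    [[0,0,0],[0,0,0]]
  ]
}}

```text
time: 69.4
tool_pos: [0.535, -0.0722, 0.112]
tcp_rot: [-1.122, -1.336, 1.336]
wrist_force: [-1.3, 0.6, 1.2]
width: 0.998
```

```bash
python3 - <<'E'
from h import *
im,d,W,st=wlook('w37'); griptop(W,(.5345,-.072))
E
```

```text
t 69.4 tcp [ 0.535  -0.0722  0.112 ] yaw 99.99 tilt [-0.  0. -1.] F [-1.33  0.63  1.23] w 0.998 q6 -1.93
  hung grip top z 0.1689 c [533.8 -71.8] [18.6 22. ] 10.2 -> eye z 0.1299
```

Steady at grip top 0.1689 over 5 s, with a clear dip order of 0.185, 0.1766, 0.1689. I regrip 4 mm lower and take it off.

Call:
{"method": "play_rows", "body": {
  "motion": [
    [[0,0,-0.005],[0,0,0]],
    [[0,0,-0.01],[0,0,0]],
    [[0,0,-0.01],[0,0,0]]
  ]
}}

```text
time: 69.82
tool_pos: [0.5347, -0.0721, 0.1076]
tcp_rot: [-1.121, -1.336, 1.337]
wrist_force: [0.9, -0.2, -0.1]
width: 0.997
```

Call:
{"method": "play_rows", "body": {
  "motion": [
    [[0,0,0],[0,0,0]],
    [[0,0,0],[0,0,0]],
    [[0,0,0],[0,0,0]],
    [[0,0,0],[0,0,0]],
    [[0,0,0],[0,0,0]],
    [[0,0,0],[0,0,0]],
    [[0,0,0],[0,0,0]],
    [[0,0,0],[0,0,0]]
  ],
  "gripper": 1,
  "squeeze": 80
}}

```text
time: 70.82
tool_pos: [0.535, -0.0722, 0.108]
tcp_rot: [-1.122, -1.336, 1.336]
wrist_force: [0.4, -0.3, 0.2]
width: 0.245
```

Call:
{"method": "play_rows", "body": {
  "motion": [
    [[0,0,0.015],[0,0,0]],
    [[0,0,0.04],[0,0,0]],
    [[0,0,0.07],[0,0,0]],
    [[0,0,0.1],[0,0,0]],
    [[0,0,0.13],[0,0,0]],
    [[0,0,0.148],[0,0,0]],
    [[0,0,0.148],[0,0,0]],
    [[0,0,0.148],[0,0,0]]
  ]
}}

```text
time: 71.82
tool_pos: [0.5346, -0.0721, 0.1667]
tcp_rot: [-1.121, -1.336, 1.337]
wrist_force: [-0.4, 0.0, -3.5]
width: 0.244
```

```bash
python3 - <<'E'
from h import *
im,d,W,st=wlook('w38'); held(W,st)
E
```

```text
t 71.83 tcp [ 0.5346 -0.0721  0.1667] yaw 99.99 tilt [-9.e-04  1.e-04 -1.e+00] F [-0.41  0.03 -3.51] w 0.244 q6 -1.93
held bar [534.7 -71.8] [ 40.3 110.9] 9.79 topz 0.1333 tcp-underside 0.0474
```

View pics/w38.png

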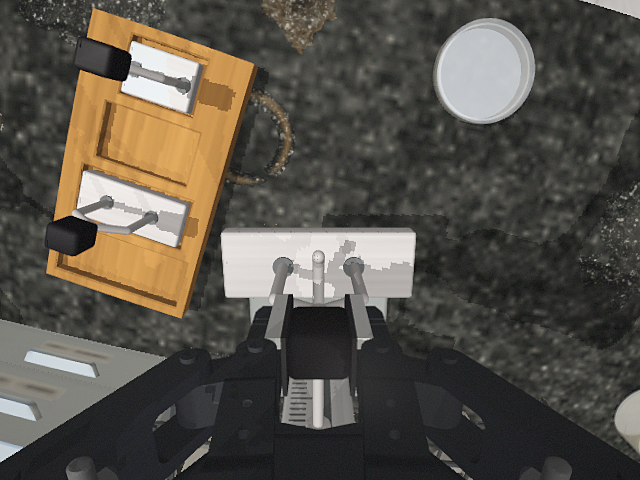

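Call:
{"method": "play_rows", "body": {
  "motion": [
    [[-0.05,-0.009,0],[0,0,0]],
    [[-0.11,-0.02,0],[0,0,0]],
    [[-0.17,-0.031,0],[0,0,0]],
    [[-0.19,-0.036,0.06],[0,0,0]],
    [[-0.19,-0.05,0.18],[0,0,-0.05]],
    [[-0.18,-0.15,0.2],[0,0,-0.17]],
    [[-0.16,-0.27,0.2],[0,0,-0.3]],
    [[-0.12,-0.38,0.2],[0,0,-0.438]],
    [[-0.05,-0.424,0.2],[0,0,-0.438]],
    [[0.05,-0.424,0.2],[0,0,-0.438]]
  ]
}}

```text
time: 73.12
tool_pos: [0.5547, -0.2438, 0.2463]
tcp_rot: [-1.285, -1.08, 1.082]
wrist_force: [0.2, 0.0, -3.9]
width: 0.244
```

```bash
python3 - <<'E'
from h import *
im,d,W,st=wlook('w39'); held(W,st)
m=(W[...,0]>.62)&(W[...,1]<-.15)&(W[...,1]>-.33)&(W[...,2]>.05)&(W[...,2]<.4)
print(np.percentile(W[m][:,0],[0.5,5,50]), W[m][:,2].max())
E
```

```text
t 73.12 tcp [ 0.5547 -0.2438  0.2463] yaw 80.09 tilt [-0.0016  0.     -1.    ] F [ 0.23  0.01 -3.89] w 0.244 q6 -1.85
held bar [ 554.7 -244.2] [110.8  40.3] 80.22 topz 0.2128 tcp-underside 0.0475
[0.67871482 0.67977629 0.71268357] 0.18612651315073211
```

View pics/w39.png

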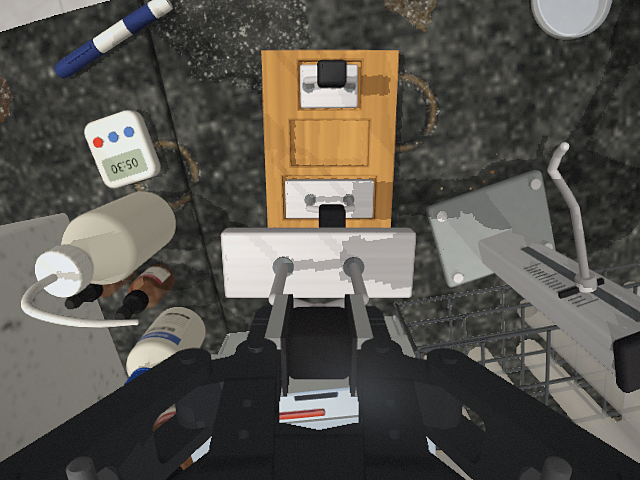

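```bash
python3 - <<'E'
from h import *
for c in ('top','scene'):
    im,d=cams.read_camera(c); W=cloud(c,d)
    m=(W[...,0]>.55)&(W[...,0]<.72)&(W[...,1]<-.30)&(W[...,1]>-.45)&(W[...,2]>.06)&(W[...,2]<.23)
    Q=W[m]
    for x0 in np.arange(.55,.72,.02):
        q=Q[(Q[:,0]>=x0)&(Q[:,0]<x0+.02)]
        if len(q): print(c,x0.round(2),len(q),'maxy',np.percentile(q[:,1],98).round(3),'maxz',np.percentile(q[:,2],98).round(3))
E
```

```text
top 0.55 119 maxy -0.416 maxz 0.212
top 0.57 13 maxy -0.414 maxz 0.207
scene 0.65 2 maxy -0.302 maxz 0.138
scene 0.67 157 maxy -0.301 maxz 0.16
scene 0.69 39 maxy -0.301 maxz 0.172
scene 0.71 32 maxy -0.302 maxz 0.168
```

Call:
{"method": "play_rows", "body": {
  "motion": [
    [[0.07,0.004,0],[0,0,0.002]],
    [[0.13,0.004,-0.05],[0,0,0.002]],
    [[0.13,0.004,-0.15],[0,0,0.002]],
    [[0.13,0.004,-0.23],[0,0,0.002]],
    [[0.13,0.004,-0.23],[0,0,0.002]],
    [[0.13,0.004,-0.23],[0,0,0.002]]
  ]
}}

```text
time: 74.03
tool_pos: [0.6072, -0.2404, 0.1564]
tcp_rot: [-1.285, -1.085, 1.084]
wrist_force: [1.3, 0.4, -2.3]
width: 0.249
```

```bash
python3 - <<'E'
from h import *
im,d,W,st=wlook('w40'); held(W,st); block_fit(W,(.524,-.2275,-9.8))
E
```

```text
t 74.03 tcp [ 0.6072 -0.2404  0.1564] yaw 80.37 tilt [ 1.1e-03 -6.0e-04 -1.0e+00] F [ 1.28  0.39 -2.35] w 0.249 q6 -1.82
held bar [ 586.9 -237.1] [110.7  84.7] 80.54 topz 0.1229 tcp-underside 0.0475
block [ 0.5239 -0.2273 -9.9336] cost mm 1.888
  pocket 1 [ 0.4412 -0.2128]
  pocket 2 [ 0.4964 -0.2224]
  pocket 3 [ 0.5515 -0.2321]
  pocket 4 [ 0.6067 -0.2417]
```

View pics/w40.png

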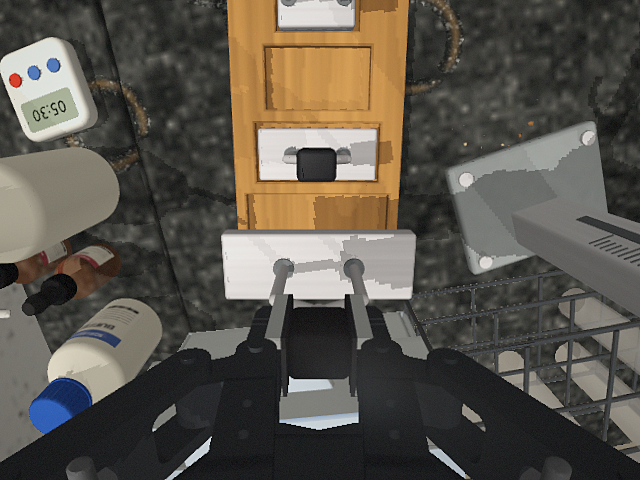

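Call:
{"method": "play_rows", "body": {
  "motion": [
    [[0,-0.002,-0.05],[0,0,-0.003]],
    [[0,-0.003,-0.1],[0,0,-0.003]],
    [[0,-0.003,-0.14],[0,0,-0.003]],
    [[0,-0.003,-0.14],[0,0,-0.003]],
    [[0,-0.003,-0.14],[0,0,-0.003]]
  ]
}}

```text
time: 74.7
tool_pos: [0.6071, -0.2414, 0.0991]
tcp_rot: [-1.285, -1.083, 1.083]
wrist_force: [-0.2, -0.4, -2.7]
width: 0.243
```

```bash
python3 - <<'E'
from h import *
im,d,W,st=wlook('w41'); held(W,st); 
E
```

```text
t 74.7 tcp [ 0.6071 -0.2414  0.0991] yaw 80.23 tilt [-0.  0. -1.] F [-0.2  -0.41 -2.73] w 0.243 q6 -1.82
held bar [ 588.9 -238.5] [110.7  80.4] 80.21 topz 0.0656 tcp-underside 0.0475
```

View pics/w41.png

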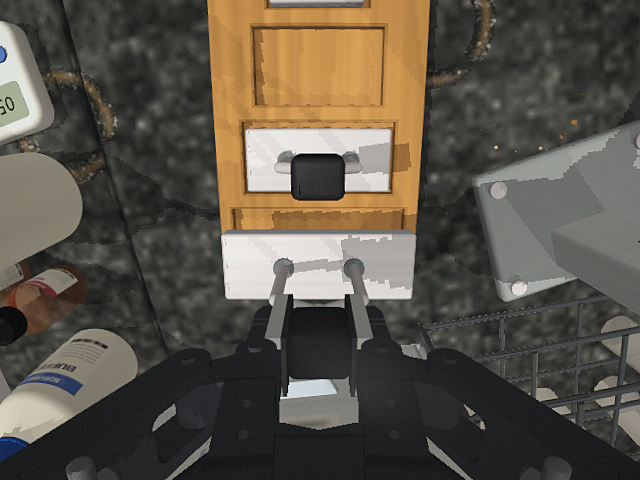

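Bar and pocket are centred on the same column: bar 222–415, pocket 233–405, centres about 318.5. I lower the rest of the way.

Call:
{"method": "play_rows", "body": {
  "motion": [
    [[0,0,-0.03],[0,0,0]],
    [[0,0,-0.06],[0,0,0]],
    [[0,0,-0.08],[0,0,0]],
    [[0,0,-0.095],[0,0,0]],
    [[0,0,-0.103],[0,0,0]],
    [[0,0,-0.107],[0,0,0]],
    [[0,0,-0.107],[0,0,0]],
    [[0,0,-0.107],[0,0,0]]
  ]
}}

```text
time: 75.75
tool_pos: [0.6073, -0.2415, 0.0572]
tcp_rot: [-1.286, -1.083, 1.082]
wrist_force: [-1.6, 0.7, 2.5]
width: 0.248
```

```bash
python3 - <<'E'
from h import *
im,d,W,st=wlook('w42')
E
```

```text
t 75.75 tcp [ 0.6073 -0.2415  0.0572] yaw 80.23 tilt [ 8.e-04 -2.e-04 -1.e+00] F [-1.64  0.68  2.45] w 0.248 q6 -1.82
```

View pics/w42.png

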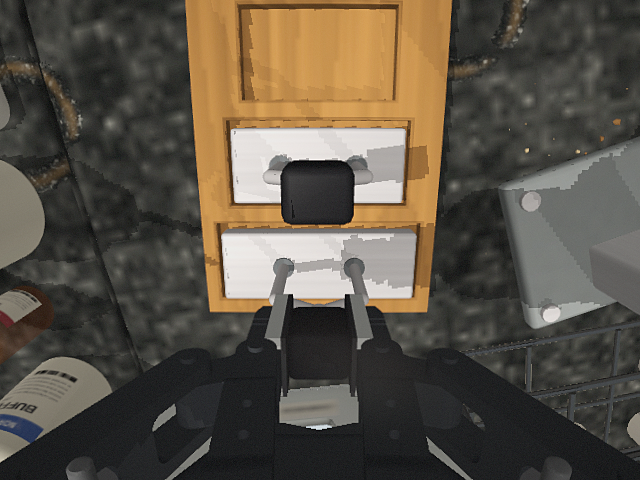

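The bar is down in pocket 4 with contact felt. I release and retreat.

Call:
{"method": "play_rows", "body": {
  "motion": [
    [[0,0,0],[0,0,0]],
    [[0,0,0],[0,0,0]],
    [[0,0,0],[0,0,0]],
    [[0,0,0],[0,0,0]],
    [[0,0,0],[0,0,0]],
    [[0,0,0],[0,0,0]]
  ],
  "gripper": 0
}}

```text
time: 76.55
tool_pos: [0.607, -0.2414, 0.0563]
tcp_rot: [-1.285, -1.083, 1.083]
wrist_force: [0.2, -0.4, -0.6]
width: 0.996
```

Call:
{"method": "play_rows", "body": {
  "motion": [
    [[0,0,0.1],[0,0,0]],
    [[0,0,0.25],[0,0,0]],
    [[0,0,0.4],[0,0,0]],
    [[-0.06,0,0.53],[0,0,0]],
    [[-0.2,0,0.6],[0,0,0]],
    [[-0.33,0,0.6],[0,0,0]],
    [[-0.33,0,0.6],[0,0,0]],
    [[-0.33,0,0.6],[0,0,0]]
  ]
}}

```text
time: 77.55
tool_pos: [0.4752, -0.2415, 0.2966]
tcp_rot: [-1.286, -1.083, 1.082]
wrist_force: [0.7, 0.1, 0.1]
width: 1.005
```

```bash
python3 - <<'E'
from h import *
im,d,W,st=wlook('w43'); block_fit(W,(.524,-.2275,-9.8)); bars(im,W,zlo=.0215,zhi=.029,box=(.38,.68,-.32,-.16))
im,d=cams.read_camera('scene'); save('s43',im); W=cloud('scene',d)
for l in ('hook_seat','dish','beaker','timer'):
    for o in cams.mark_of('scene',l)[:2]: print(l,round(o['conf'],2),w_from_c('scene',o['xyz']).round(4))
E
```

```text
t 77.55 tcp [ 0.4752 -0.2415  0.2966] yaw 80.2 tilt [ 1.2e-03 -3.0e-04 -1.0e+00] F [0.69 0.09 0.15] w 1.005 q6 -1.92
block [ 0.5241 -0.2274 -9.7641] cost mm 2.138
  pocket 1 [ 0.4413 -0.2132]
  pocket 2 [ 0.4965 -0.2227]
  pocket 3 [ 0.5517 -0.2322]
  pocket 4 [ 0.6069 -0.2417]
  bar c [ 442.6 -214.3] size [39.8 55.1] yaw -9.6 px [333. 157.] sat 7.0 n 950
     grip c [ 442.3 -214.4] [21.1 18.3] 81.0 z 0.1177
  bar c [ 552.8 -232.3] size [39.8 91.7] yaw -9.8 px [336. 254.] sat 8.0 n 2033
     grip c [ 551.8 -232.4] [21.1 16.9] 80.7 z 0.1177
  bar c [ 609.4 -241.8] size [ 40.8 110.1] yaw -9.5 px [335. 298.] sat 8.0 n 2098
     grip c [ 608.  -241.6] [21.  17.4] 81.4 z 0.1175
hook_seat 0.69 [ 0.5353 -0.0755  0.1552]
hook_seat 0.17 [ 0.5148 -0.0722  0.1716]
dish 0.57 [0.39   0.0422 0.    ]
dish 0.19 [ 0.5521 -0.235   0.0116]
beaker 0.93 [ 0.6933  0.3355 -0.0028]
beaker 0.18 [ 0.533  -0.0778  0.1554]
timer 0.79 [ 4.612e-01 -4.423e-01 -1.000e-04]
```

View pics/w43.png

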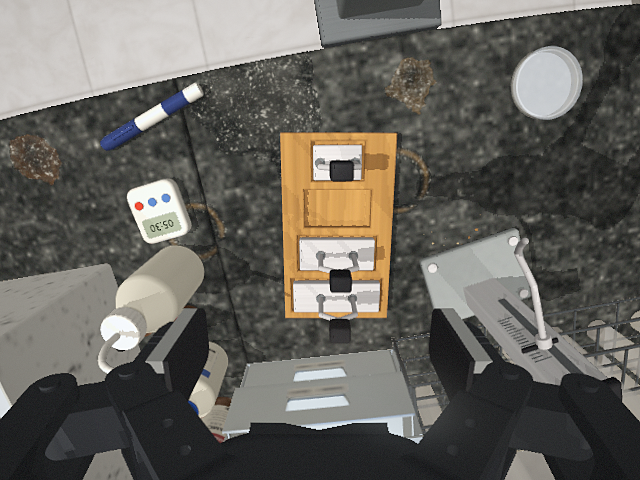

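View pics/s43.png

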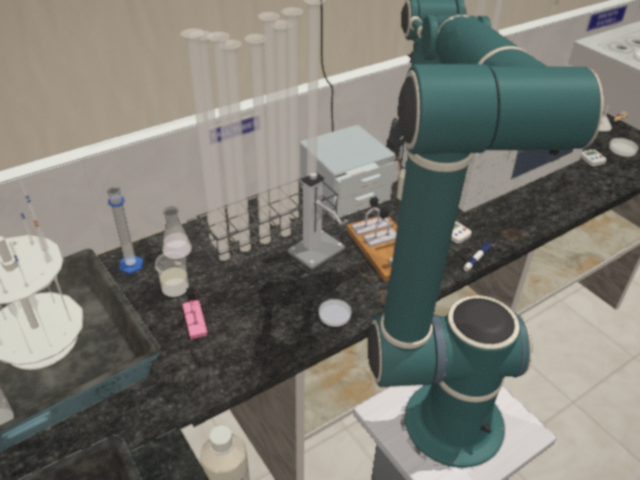

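All three are seated (grip tops 0.1175–0.1177) and the hook is empty and back at the top. The beaker, dish and timer are unmoved and the gripper is clear. I hand in.

```bash
python3 - <<'E'
from h import *
print(bot.finish_job())
E
```

```text
the job is handed in; nothing more can be done
None
```

The job is done and handed in at about 78 s of the 210 s allowed. Three weights were out: 1, 3 and 4. Weight 2 was absent, and I left the pink look-alike alone.

I hung each weight alone on the hook, in the order 1, 3, 4. I let go of each and left it for about 8 s after release. Two looks 5 s apart agreed on each one's height to within 0.1 mm. I then laid each in its matching pocket.

- **Final checks:** the bars lie within their pockets, flat, with all three grip tops 117.5–117.7 mm above the worktop, against 118 mm expected for fully down. The hook is empty and back at its unloaded height. The beaker, dish and timer are within about 3 mm of where they started, which is camera accuracy.
- **Failed first grasp:** my first try at weight 1 missed and briefly tipped it. The wrist camera showed the fingertips ending about 33 mm short of the stated tool origin. The weight settled back in place, and every later grasp used the corrected depth.
- **Disagreements:** the top camera placed the block about 2 mm off from the wrist camera. I used the wrist values and the fits confirmed them. By the hook's estimated height, the dips came out 1–2 mm smaller than the nominal masses would give, within the camera's accuracy and the ±10 % on the masses. They did rise in the right order.

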